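# Lock a paint bottle into the shaker

## Robot

A 7-joint arm with a two-finger parallel gripper is mounted at the origin on a cart in front of the work surface, level with it; the furniture and walls round the work are solid. World frame = base frame: x ahead of the robot, y to its left, z up, the work surface at z = 0. Lengths are in m, angles in degrees, forces in N, time in s.
With the tool pointing down it reaches from about 0.4 to 0.75 m from the base axis. Payload 19.5 kg.
Tool frame: the origin (TCP) lies on the centre line of the jaws, within the pads' length; the fingertips stand 11 mm ahead of it and the grasp point (between the pads) lies 8 mm behind it; z points along the fingers, y is the line along which they close (so a half turn about z gives the same grasp; the last joint's range is limited). The gripper opens to 85 mm and grips with 20 to 120 N. Pads are 22 mm wide; open, the fingers measure 114 mm over their backs; the gripper's body (76 mm by 85 mm) begins 54 mm behind the grasp point. The pads swing forward as they close: fully open they stand 13 mm farther back than shut.
Start: joints at [-71.946, 40.479, -1.581, 85.061, 1.261, 54.483, -4.326], TCP at [0.201, 0.539, 0.242] pointing down, gripper open.
Joint ranges: [-155.06, 155.06], [-18.47, 123.98], [-90, 86.84], [0, 140.48], [-83.41, 263.41], [0, 116], [-161.91, 161.91]. Speed limits (degrees/s): [108.29, 108.29, 147.25, 147.25, 172.46, 172.46, 172.46].

## Interface

Orientations are given as [roll, pitch, yaw] about the fixed x, y, z axes, in that order (R = Rz(yaw) Ry(pitch) Rx(roll)).
In Python, from plant import * gives the robot as it stands.
- The arm moves only by the tool step_arm, never from a script. Its argument "increments" is a list that holds one entry, the list of rows, each a list of 5 numbers: the opening, from 0 (shut) to 1 (fully open), then the shift along the tool's x, y, z in mm, then the turn about the tool's z in rad. In form: [[[hand, dx, dy, dz, twist], ...]]. A call has 1 to 5 rows; each row shifts and turns the commanded pose from where the row before left it, along the tool's axes as they then stand; what a row does not reach is not made up. A row lasts 1/10 s, in which the tool goes at most 50 mm and 8.59 degrees, less where a joint would pass 70% of its speed; a pose out of reach is approached as far as the arm can. A call is refused whole if a number of a shift passes 50 or a number of a turn 0.15, either way. A call with a gripper value outside its range is refused whole. The fingers move at their own pace and stop on an object; "newtons" is the grip in N (left out, the last holds). Time passes only in rows, so rows that do not move let the fingers close. It gives the time, the measured TCP pose, the force, the opening and the grip force at its end, in the units of the state.
- get_state(): the state, without advancing time (a new reading comes with each control period).
- camera(name): name is "scene" or "top" or "wrist"; returns a dict with "img" (420x560x3 uint8, red, green, blue), "vertical_fov" (degrees; the focal length in pixels is half the picture's height over the tangent of half this angle, whatever the lens; pixels are square), "cx", "cy" (the principal point, pixels), "R" (3x3) and "t" (3): a world point X has camera coordinates R X + t. Camera axes: x right, y down, z forward; pixel columns grow to the right and rows downward; lengths in m; the calibration is good to about 2 mm. The wrist camera is an equidistant fisheye: a pixel r from the principal point sees the ray r / f radians off the axis. A picture is of the moment at which its call begins. There is no depth.
- sign_off(): hands the job in; it is judged then, once.
The state is a dict: "t": time; "joint_pos": joint angles; "joint_velocities": joint speeds; "joint_efforts": joint torques, N m; "tcp_pos": TCP position; "orientation": TCP orientation; "ft_force": force on the tool from outside, world axes, zero at the start; "wrist_torque": the same for the moment, N m; "grip_width": finger opening in m; "grasp_force": force on a finger pad.
Only numpy, scipy, OpenCV 4.12 (cv2) and the standard library are available. Lean on these libraries where they do the work, as an engineer would, in place of code of your own. Each camera call takes 0.05 s, during which the arm holds its last target. There are 200 camera calls.

## Task

Pick up the yellow paint bottle that lies loose on the desk and lay it on its side in the cradle of the blue bottle shaker, on the two rods between the end stop and the clamp (cap either way round). Then squeeze the orange latch tab on the clamp's grip, slide the clamp towards the bottle into the next notch and let go, so that the tab springs back out and the clamp is locked there. Do not disturb the blue bottle, the light blue jar or the yellow cup.

Things in the scene. Friction and masses are not known exactly. Their poses are not given: they have to be found in the camera images.
- shaker: Fixed bottle shaker, base plate 124 x 290 mm, its blue deck sloping 30 degrees with the low edge towards the robot. Origin: centre of the underside, on the desk; x from low to high edge, y along the shaker, z up. Place and yaw vary. The light bar above bars a tool that points straight down at the clamp: come in square to the deck, tool tilted about 30 degrees back towards the robot.
- light_bar (a point): Middle of the lower front edge of the white light bar, 236 mm above the desk. From here the bar runs 140 mm to both sides (shaker's y), 34 mm back (shaker's x) and 15 mm up. Its two posts stand 62 mm behind this edge (shaker's x), at y +-134 mm.
- cradle: Deck frame, fixed to the shaker: origin on the deck surface, 60 mm above the desk, over the shaker's origin. x up the slope, y along the shaker (the way the clamp slides to close), z square out of the deck. The cradle is two black rods (radius 3 mm) along y from y 2 to 102 mm, at x -13, z 11.5 mm and x +11, z 8.5 mm, with an end stop 34 mm high, 44 mm wide, its face at y +100 mm.
- seat (a point): Where the bottle's centre is when it lies on the two rods against the end stop: in the deck frame x 0.7, y 71, z 23 mm. Axes as cradle; the bottle's axis lies along y. The lower rod keeps it from rolling down. Anywhere 0 to 20 mm short of the end stop (towards -y) will do when laying it down, if the jaw leaves room: the jaw pushes it home.
- notched_rail (a point): Top of the steel notched rail along the low side of the deck, 24 mm above the deck; it spans x -37 to -23 mm and y -61 to +49 mm in the deck frame. Fingers must stay above it.
- clamp_grip (a point): Middle of the clamp's grip, 50 mm above the deck, moving with the clamp; axes as cradle. Deck frame: x -5 mm, y -30 mm + joint clamp, z 50 mm. The grip is 24 mm long in y, top 66 mm above the deck, to be held 30 to 66 mm above it. Squeezed across x it is 30 mm thick with the tab out, 24 mm with it in (its middle then 3 mm farther up x). The black half (+5 to +15 mm in x) is fixed.
- tab_face (a point): Outer (low-side) face of the orange latch tab, 50 mm above the deck, the face to press towards +x of the deck; the tab is 6 mm thick, 24 mm long and moves with the clamp. Axes as cradle.
- jaw_face (a point): Middle of the clamp's rubber jaw face, 26 mm wide, 22 mm high, facing the bottle (+y), 30 mm ahead of the grip's middle; axes as cradle.
- clamp (a joint): Slide of the clamp along +y of the deck, m, 0 to 0.054, friction 2 N. Starts somewhere in a long parking slot (0 to 0.020) where it slides freely; then a tooth bars the way unless the tab is pressed. The next notch locks it at 0.036 (play +-0.002), the jaw about 3 mm clear of a bottle that is against the end stop. The notch at 0.054 is for shorter bottles.
- tab (a joint): Orange latch tab, m: 0 out (sprung, locked), 0.006 fully in towards +x of the deck. Takes 4 N to start, 8.5 N fully in; its pawl clears the teeth from 0.004 on. Let go over a notch it springs out by itself; over a tooth it stays in.
- bottle_mid (a point): Centre of the yellow paint bottle with a dark cap (diameter 30 mm, cap 27 mm, length 58 mm, 35 g), half-way along on its axis. Its z axis runs along the bottle from the bottom to the cap. It lies on its side on the desk, axis about level, in any of a range of directions, and rolls if pushed.
- bottle_lying: The same yellow bottle; origin at the centre of its bottom face, z along its axis towards the cap.
- bottle_standing: Bystander: small blue paint bottle with a dark cap, upright on the desk; origin at the centre of its underside (29 x 30 x 58 mm). Leave alone.
- jar_blue: Bystander: small glass jar of light blue paint with an ochre lid, upright on the desk; origin at the centre of its underside (50 x 51 x 58 mm). Leave alone.
- cup: Bystander: small yellow cup, upright on the desk; origin at the centre of its underside (46 x 46 x 28 mm). Leave alone.

How it is judged (in metres and radians):
On the way, in this order (a step that is already met when the one before it is completed fails the run):
1. the yellow bottle lies on the cradle's rods, let go and at rest (x of bottle_mid in the frame of cradle between -0.005 and 0.006 m and z of bottle_mid in the frame of cradle between 0.018 and 0.028 m and angle between the z axis of bottle_mid and the y axis of cradle, either way round below 0.12 rad and y of bottle_mid in the frame of cradle between 0.035 and 0.08 m and contact force between the fingers and bottle_lying below 0.05 N and linear speed of bottle_lying below 0.02 m/s), for 0.3 s.
2. the clamp is locked in the next notch, tab out, with the bottle in the cradle (x of bottle_mid in the frame of cradle between -0.005 and 0.006 m and z of bottle_mid in the frame of cradle between 0.018 and 0.028 m and angle between the z axis of bottle_mid and the y axis of cradle, either way round below 0.12 rad and y of bottle_mid in the frame of cradle between 0.058 and 0.08 m and value of joint clamp between 0.032 and 0.04 m and value of joint tab below 0.0015 m), for 0.2 s.
At the end, for the whole second after the job is handed in: The yellow bottle lies on its side on the two rods between end stop and jaw (axis within 5 mm of its seat and 0.12 rad of the cradle's direction), at rest and not touched by the fingers; the clamp stands in the next notch (joint clamp 0.032 to 0.040) with the tab sprung out (joint tab below 0.0015) (all of step 2 and contact force between the fingers and bottle_lying below 0.05 N and linear speed of bottle_lying below 0.02 m/s and velocity of joint clamp below 0.01 m/s).
It fails at once if the small blue paint bottle with a dark cap is moved more than 20 mm or tipped over (distance of bottle_standing from where it was at the start of the episode above 0.02 m or angle between bottle_standing's own z axis and vertical above 0.5 rad).
It fails at once if the small glass jar of light blue paint with an ochre lid is moved more than 20 mm or tipped over (distance of jar_blue from where it was at the start of the episode above 0.02 m or angle between jar_blue's own z axis and vertical above 0.5 rad).
It fails at once if the small yellow cup is moved more than 20 mm or tipped over (distance of cup from where it was at the start of the episode above 0.02 m or angle between cup's own z axis and vertical above 0.5 rad).
It also fails if it takes over 51 s, if anything falls off the work surface, if the arm or the gripper's body presses on something with over 40 N, if the wrist force passes 120 N, or if a joint passes its speed limit or range.

## Working session

There is one attempt and no reset: what is moved stays moved. The work goes in short steps, Python scripts to look and compute and a tool call to move; the robot and the scene stay as the last step left them, time stands still between calls to the robot, and variables do not carry over. Pictures are saved under pics/ and viewed, at most 10 in all, crops included, and the job is handed in when it is done.

Besides the shell and the picture viewer there is one more tool, called after ">>>" as name(argument=value, ...), one argument or row to a line, values as JSON. step_arm: Moves the arm, as the interface text tells. Its arguments: {"type":"object","properties":{"increments":{"type":"array","items":{"type":"array","items":{"type":"array","items":{"type":"number"}}}},"newtons":{"type":"number"}},"required":["increments"]}

```bash
mkdir -p pics; ls
cat > h.py <<'E'
from plant import *
import numpy as np, cv2
from scipy.spatial.transform import Rotation as Ro
def save(n,f): 
    c=camera(n); cv2.imwrite(f,c["img"][:,:,::-1]); return c
def ray(c,u,v,wrist=False):
    f=210/np.tan(np.radians(c["vertical_fov"]/2)); x=(u-c["cx"]);y=(v-c["cy"])
    if wrist:
        r=np.hypot(x,y);th=r/f; d=np.array([np.sin(th)*x/r,np.sin(th)*y/r,np.cos(th)])
    else: d=np.array([x/f,y/f,1])
    R=np.array(c["R"]);t=np.array(c["t"]); return -R.T@t, R.T@d
def onz(c,u,v,z,w=False):
    o,d=ray(c,u,v,w); return o+d*(z-o[2])/d[2]
def tri(c1,p1,c2,p2,w2=False):
    o1,d1=ray(c1,*p1);o2,d2=ray(c2,*p2,w2)
    s=np.linalg.lstsq(np.c_[d1,-d2],o2-o1,rcond=None)[0]
    a=o1+s[0]*d1;b=o2+s[1]*d2; return (a+b)/2,np.linalg.norm(a-b)
def proj(c,X):
    f=210/np.tan(np.radians(c["vertical_fov"]/2)); p=np.array(c["R"])@X+np.array(c["t"]); return f*p[0]/p[2]+c["cx"],f*p[1]/p[2]+c["cy"]
E
python3 - <<'E'
from h import *
import pickle
a=save("scene","pics/s.png");b=save("top","pics/t.png");w=save("wrist","pics/w.png")
pickle.dump((a,b,w),open("c0.pkl","wb"))
for c in(a,b,w): print(c["vertical_fov"],-np.array(c["R"]).T@c["t"],c["R"])
print(get_state())
E
```

```text
pics
49.705453293021364 [-0.22041512  0.74849418  0.88365857] [[-0.71799542 -0.69595866 -0.01114086]
 [-0.38563296  0.4110665  -0.82602152]
 [ 0.57945647 -0.58878339 -0.56352846]]
46.480204300655714 [0.32917721 0.00166267 1.34549839] [[ 0.01571416 -0.9998579   0.00610292]
 [-0.98793807 -0.01646663 -0.15397151]
 [ 0.15405013 -0.00360978 -0.98805644]]
65.70646984690485 [0.12861096 0.5648276  0.37281265] [[ 0.34943852  0.93695768 -0.00174002]
 [ 0.89500144 -0.33324027  0.29651872]
 [ 0.27724565 -0.10517239 -0.95502546]]
{'t': 0.15, 'joint_pos': array([-71.94702153,  40.50645348,  -1.58157031,  85.07688184,
         1.26009523,  54.48210943,  -4.32606036]), 'joint_velocities': array([-0.06673962, -0.0948204 ,  0.11023331, -0.12401388, -0.07486682,
       -0.0313983 , -0.03988566]), 'joint_efforts': array([ 3.32300633e-04, -8.83301640e+01,  1.23485662e+00, -2.36200029e+01,
        1.70631695e-02,  5.35773826e-03, -3.39445899e-05]), 'tcp_pos': array([0.20076374, 0.53861741, 0.24193337]), 'orientation': array([-1.79951891e+02,  1.41694750e-03,  1.59556612e+02]), 'ft_force': array([ 0.34349654,  0.15111415, -0.10700194]), 'wrist_torque': array([-0.0010467 , -0.05588432,  0.03390612]), 'grasp_force': 0.0, 'grip_width': 0.08550273579505932}
```

View pics/s.png

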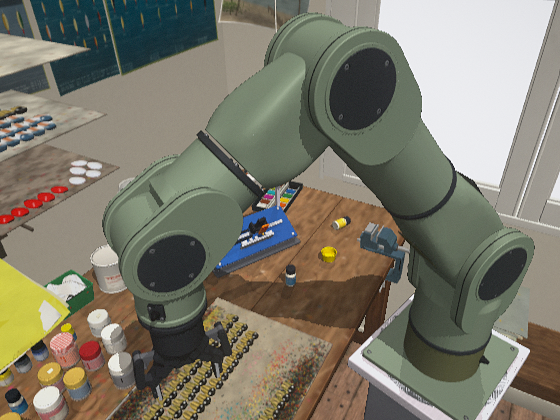

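View pics/t.png

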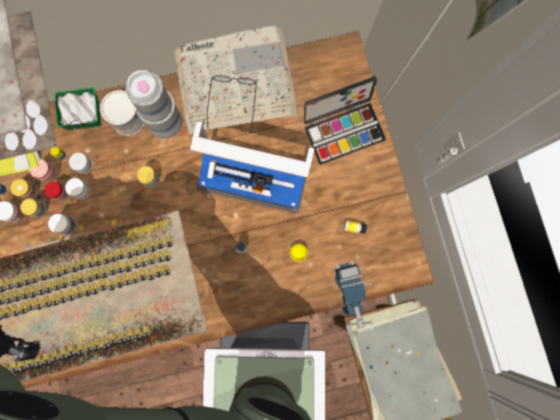

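The scene view shows the shaker at (255,240), the yellow bottle at (340,223), the cup at (329,255) and the blue bottle at (290,275). The top view shows the shaker at (252,180), the bottle at (355,227), the cup at (299,252), the blue bottle at (241,247) and the jar at (146,175).

Run:
```python
from h import *
import pickle
a,b,w=pickle.load(open("c0.pkl","rb"))
im=b["img"]; hsv=cv2.cvtColor(im,cv2.COLOR_RGB2HSV)
def rect(c,lo,hi,roi,n):
    h=cv2.cvtColor(c["img"],cv2.COLOR_RGB2HSV); m=cv2.inRange(h,lo,hi); z=np.zeros_like(m);u0,v0,u1,v1=roi;z[v0:v1,u0:u1]=m[v0:v1,u0:u1]
    k=max(cv2.findContours(z,cv2.RETR_EXTERNAL,cv2.CHAIN_APPROX_NONE)[0],key=cv2.contourArea)
    r=cv2.minAreaRect(k);print(n,r,cv2.boxPoints(r).round(1).tolist());return cv2.boxPoints(r),r
bx,_=rect(b,(105,120,60),(125,255,255),(185,120,325,215),"blue")
wb,_=rect(b,(0,0,170),(180,60,255),(185,115,325,180),"bar")
for p in bx: print("blue z.02",onz(b,*p,.02).round(3),onz(b,*p,0.0).round(3))
for p in wb: print("bar z.251",onz(b,*p,.251).round(4),onz(b,*p,.236).round(4))
_,r=rect(b,(20,120,100),(33,255,255),(335,210,375,245),"ybot")
print(onz(b,*r[0],.015)); 
_,r=rect(b,(20,150,100),(33,255,255),(280,235,320,270),"cup"); print(onz(b,*r[0],.028))
print("blueb",onz(b,241,246,.058), "jar?",onz(b,146,175,.058))
A=cv2.resize(im[110:250,180:380],None,fx=4,fy=4,interpolation=cv2.INTER_CUBIC)
cv2.imwrite("pics/tc.png",A[:,:,::-1])
```

```text
blue ((250.44949340820312, 180.84426879882812), (103.35017395019531, 31.596113204956055), 13.36021900177002) [[196.5, 184.3000030517578], [203.8000030517578, 153.5], [304.3999938964844, 177.39999389648438], [297.1000061035156, 208.1999969482422]]
bar ((246.50001525878906, 144.5), (133.6371307373047, 37.107948303222656), 14.03624439239502) [[177.1999969482422, 146.3000030517578], [186.1999969482422, 110.30000305175781], [315.79998779296875, 142.6999969482422], [306.79998779296875, 178.6999969482422]]
blue z.02 [0.591 0.196 0.02 ] [0.595 0.198 0.   ]
blue z.02 [0.678 0.179 0.02 ] [0.683 0.181 0.   ]
blue z.02 [ 0.615 -0.102  0.02 ] [ 0.619 -0.104  0.   ]
blue z.02 [ 0.529 -0.082  0.02 ] [ 0.532 -0.084  0.   ]
bar z.251 [0.6335 0.2097 0.251 ] [0.6376 0.2126 0.236 ]
bar z.251 [0.7204 0.1926 0.251 ] [0.7258 0.1952 0.236 ]
bar z.251 [ 0.6476 -0.1101  0.251 ] [ 0.652  -0.1116  0.236 ]
bar z.251 [ 0.5623 -0.0896  0.251 ] [ 0.5655 -0.0908  0.236 ]
ybot ((352.1000061035156, 226.2999725341797), (9.333809852600098, 11.313708305358887), 8.130102157592773) [[346.70001220703125, 231.1999969482422], [348.29998779296875, 220.0], [357.5, 221.39999389648438], [355.8999938964844, 232.60000610351562]]
[ 0.48163491 -0.23374242  0.015     ]
cup ((298.5, 252.0), (18.0, 17.0), 90.0) [[290.0, 243.0], [307.0, 243.0], [307.0, 261.0], [290.0, 261.0]]
[ 0.408325   -0.08650973  0.028     ]
blueb [0.41982373 0.06682806 0.058     ] jar? [0.60619323 0.32653159 0.058     ]
```

View pics/tc.png

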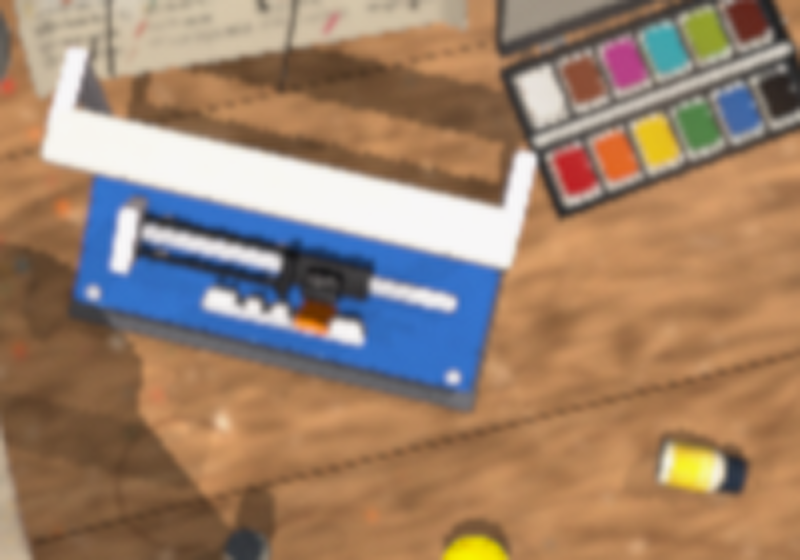

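The crop shows the light bar's front edge from (42,157) to (510,268), the white end stop at (126,240) on the left (+y), the orange tab at (315,317), and the bottle with ends at (662,464) and (744,475), cap to the right.

Run:
```python
from h import *
import pickle
a,b,w=pickle.load(open("c0.pkl","rb"))
q=lambda u,v:(180+(u-1.5)/4,110+(v-1.5)/4)
P=lambda u,v,z:onz(b,*q(u,v),z)
L=P(42,157,.236);R=P(508,268,.236);print("bar",L,R,np.linalg.norm(L-R),(L+R)/2)
d=L-R;yaw=np.degrees(np.arctan2(-d[0],d[1]));print("yaw",yaw)
for n,p in dict(lowL=(75,300,.024),lowR=(470,395,.024),bL=(75,317,0),bR=(470,410,0)).items(): print(n,P(*p))
l=P(75,300,.024);r=P(470,395,.024);d=l-r;print("yaw2",np.degrees(np.arctan2(-d[0],d[1])),np.linalg.norm(d))
print("stoptop",P(126,240,.09))
e1=P(662,464,.015);e2=P(744,475,.015);print("bottle",e1,e2,np.linalg.norm(e1-e2),np.degrees(np.arctan2(*(e2-e1)[1::-1])))
```

```text
bar [0.63195737 0.18210088 0.236     ] [ 0.57038909 -0.09035456  0.236     ] 0.27932528803972306 [0.60117323 0.04587316 0.236     ]
yaw -12.733575872084772
lowL [0.58893029 0.18983128 0.024     ]
lowR [ 0.52740202 -0.08228365  0.024     ]
bL [0.58154565 0.19279235 0.        ]
bR [ 0.52046412 -0.0838779   0.        ]
yaw2 -12.740974994865725 0.2789843460645147
stoptop [0.6166334  0.14849594 0.09      ]
bottle [ 0.48318004 -0.2146444   0.015     ] [ 0.47653207 -0.27072942  0.015     ] 0.05647765011764727 -96.7599501953662
```

>>> step_arm(
  increments=[
    [[1,-36,-33.5,0,0],[1,-36,-33.5,0,0],[1,-36,-33.5,0,0],[1,-36,-33.5,0,0],[1,-36,-33.5,0,0]],
  ],
)

```text
t: 0.65
tcp_pos: [0.3114, 0.3171, 0.2423]
orientation: [-180.0, 0.0, 159.6]
ft_force: [2.0, 0.0, -0.7]
grip_width: 0.0853
grasp_force: 0.0
```

>>> step_arm(
  increments=[
    [[1,-36,-33.5,0,0],[1,-36,-33.5,0,0],[1,-36,-33.5,0,0],[1,-36,-33.5,0,0],[1,-36,-33.5,0,0]],
  ],
)

```text
t: 1.15
tcp_pos: [0.4217, 0.0972, 0.2423]
orientation: [-180.0, 0.0, 159.6]
ft_force: [1.0, 0.6, 0.7]
grip_width: 0.0852
grasp_force: 0.0
```

>>> step_arm(
  increments=[
    [[1,-22,-37.5,0,0],[1,-22,-37.5,0,0],[1,-22,-37.5,0,0],[1,-22,-37.5,0,0],[1,-22,-37.5,0,0]],
  ],
)

```text
t: 1.65
tcp_pos: [0.4587, -0.1169, 0.2423]
orientation: [-180.0, -0.0, 159.6]
ft_force: [0.6, 1.3, 0.3]
grip_width: 0.0854
grasp_force: 0.0
```

>>> step_arm(
  increments=[
    [[1,-22,-37.5,0,0.14],[1,0,0,0,0.148],[1,0,0,0,0.148],[1,0,0,0,0.148],[1,0,0,0,0.148]],
  ],
)

```text
t: 2.15
tcp_pos: [0.4661, -0.1579, 0.2422]
orientation: [-180.0, -0.0, 117.3]
ft_force: [1.2, 0.4, 0.8]
grip_width: 0.0859
grasp_force: 0.0
```

>>> step_arm(
  increments=[
    [[1,0,0,0,0.15],[1,0,0,0,0.15],[1,0,0,0,0.15],[1,0,0,0,0.15],[1,0,0,0,0]],
  ],
)

```text
t: 2.65
tcp_pos: [0.4662, -0.1576, 0.2422]
orientation: [-180.0, 0.0, 83.1]
ft_force: [-0.8, 0.9, 0.9]
grip_width: 0.0856
grasp_force: 0.0
```

>>> step_arm(
  increments=[
    [[1,-41.5,12,0,0],[1,-41.5,12,0,0],[1,0,0,40,0],[1,0,0,20,0],[1,0,0,0,0]],
  ],
)

```text
t: 3.15
tcp_pos: [0.4793, -0.2427, 0.1802]
orientation: [-179.8, -0.1, 83.5]
ft_force: [-0.4, 0.4, 0.9]
grip_width: 0.0856
grasp_force: 0.0
```

Run:
```python
from h import *
import pickle
w=save("wrist","pics/w1.png");s=save("scene","pics/s1.png");pickle.dump((w,s),open("c1.pkl","wb"))
print(get_state()["tcp_pos"],get_state()["orientation"])
```

```text
[ 0.48040077 -0.24316057  0.18297484] [1.79993045e+02 3.99964530e-03 8.33840507e+01]
```

View pics/w1.png

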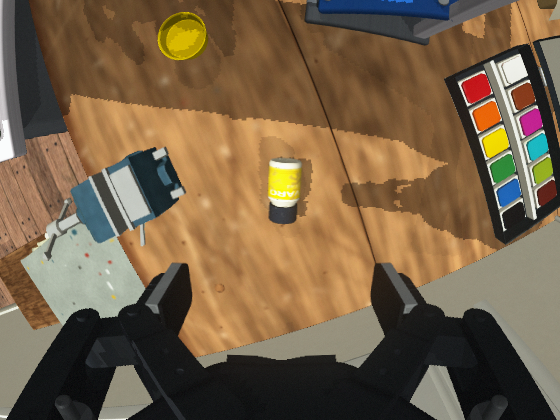

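The wrist view shows the bottle between the fingers' columns, with its bottom end at (285,160) and cap end at (283,221). Its axis is nearly vertical in the picture.

Run:
```python
from h import *
import pickle
w,s=pickle.load(open("c1.pkl","rb"))
h=cv2.cvtColor(w["img"],cv2.COLOR_RGB2HSV); m=cv2.inRange(h,(20,130,90),(35,255,255));z=np.zeros_like(m);z[150:230,255:320]=m[150:230,255:320]
print(cv2.minAreaRect(cv2.findNonZero(z)))
e=[onz(w,285,159,.015,True),onz(w,283.3,221,.015,True)]
print(e,np.linalg.norm(e[0]-e[1]),(e[0]+e[1])/2,np.degrees(np.arctan2(*(e[0]-e[1])[1::-1])))
```

```text
((284.0407409667969, 182.64480590820312), (33.15291213989258, 32.86751937866211), 2.726311206817627)
[array([ 0.48458222, -0.21324192,  0.015     ]), array([ 0.47626454, -0.27298159,  0.015     ])] 0.0603159321078457 [ 0.48042338 -0.24311176  0.015     ] 82.0735449486643
```

>>> step_arm(
  increments=[
    [[1,0,0,45,0],[1,0,0,45,0],[1,0,0,45,0],[1,0,0,20,0],[1,0,0,11,0]],
  ],
  newtons=25,
)

```text
t: 3.75
tcp_pos: [0.4806, -0.243, 0.0159]
orientation: [-180.0, -0.0, 83.3]
ft_force: [0.1, -0.7, 0.4]
grip_width: 0.0852
grasp_force: 0.0
```

>>> step_arm(
  increments=[
    [[1,0,0,0,0],[0.5,0,0,0,0],[0.2,0,0,0,0],[0.1,0,0,0,0],[0.1,0,0,0,0]],
  ],
)

```text
t: 4.25
tcp_pos: [0.4806, -0.2432, 0.017]
orientation: [179.9, 0.0, 83.2]
ft_force: [-0.0, 0.0, 12.8]
grip_width: 0.0285
grasp_force: 27.2
```

>>> step_arm(
  increments=[
    [[0.1,0,0,0,0],[0.1,0,0,0,0],[0.1,0,0,0,0],[0.1,0,0,0,0],[0.1,0,0,0,0]],
  ],
)

```text
t: 4.75
tcp_pos: [0.4806, -0.2432, 0.017]
orientation: [179.9, 0.0, 83.3]
ft_force: [0.5, 0.9, 9.5]
grip_width: 0.0287
grasp_force: 25.2
```

>>> step_arm(
  increments=[
    [[0.1,0,0,-20,0],[0.1,0,0,-45,0.05],[0.1,0,0,-48,0.055],[0.1,0,0,-48,0],[0.1,0,0,-48,0]],
  ],
)

```text
t: 5.25
tcp_pos: [0.4799, -0.2428, 0.2276]
orientation: [180.0, 0.0, 77.2]
ft_force: [0.4, 0.2, -0.6]
grip_width: 0.0285
grasp_force: 24.9
```

>>> step_arm(
  increments=[
    [[0.1,0,0,-48,0],[0.1,0,0,-48,0],[0.1,0,0,-48,0],[0.1,0,0,-30,0],[0.1,0,0,0,0]],
  ],
)

```text
t: 5.75
tcp_pos: [0.4806, -0.2435, 0.4031]
orientation: [179.7, 0.1, 77.2]
ft_force: [-0.7, -1.1, -0.9]
grip_width: 0.0282
grasp_force: 24.9
```

>>> step_arm(
  increments=[
    [[0.1,44,6,0,0],[0.1,44,6,0,0],[0.1,44,6,0,0],[0.1,0,40,0,0],[0.1,0,40,0,0]],
  ],
)

```text
t: 6.25
tcp_pos: [0.6052, -0.1341, 0.3995]
orientation: [-180.0, -0.0, 77.4]
ft_force: [0.1, -0.9, 0.7]
grip_width: 0.0284
grasp_force: 25.0
```

>>> step_arm(
  increments=[
    [[0.1,0,40,0,0],[0.1,0,40,0,0],[0.1,0,30,0,0],[0.1,0,20,0,0],[0.1,0,20,0,0]],
  ],
)

```text
t: 6.75
tcp_pos: [0.7005, -0.1561, 0.3982]
orientation: [179.5, -0.2, 77.0]
ft_force: [-0.3, -0.7, -0.0]
grip_width: 0.0285
grasp_force: 25.0
```

```bash
python3 -c "
from h import *
print(get_state())"
```

```text
{'t': 6.75, 'joint_pos': array([  9.7638785 ,  61.20979444,  18.09883935,   3.06902721,
       -17.77075415, 115.36088396,  -2.29407915]), 'joint_velocities': array([  12.79613319,   40.84406446,    7.17238673, -102.67165859,
        -21.44575139,   53.14718588,  -19.23550843]), 'joint_efforts': array([  -3.06034572, -121.33310795,    1.51807062,  -15.004161  ,
          1.64729252,   -2.59489752,    1.18059497]), 'tcp_pos': array([ 0.70050376, -0.15606668,  0.39820122]), 'orientation': array([ 1.79497994e+02, -1.62703616e-01,  7.69520662e+01]), 'ft_force': array([-0.28110206, -0.72435066, -0.04511926]), 'wrist_torque': array([ 0.01351639,  0.08122178, -0.06616564]), 'grasp_force': 24.961355797568103, 'grip_width': 0.028495076591492984}
```

>>> step_arm(
  increments=[
    [[0.1,0,25,0,0],[0.1,0,25,0,0],[0.1,0,25,0,0],[0.1,0,25,0,0]],
  ],
)

```text
t: 7.15
tcp_pos: [0.7113, -0.1732, 0.3062]
orientation: [-175.0, -1.1, 73.4]
ft_force: [0.6, 0.3, 0.5]
grip_width: 0.0283
grasp_force: 25.1
```

```bash
python3 -c "
from h import *
s=get_state();print(s['joint_pos'],s['tcp_pos'],s['orientation'])"
```

```text
[ 11.85332622  69.37024954  14.96813185   0.17608169 -16.66695862
 115.3657723   -5.35871927] [ 0.71131152 -0.17316115  0.30622231] [-174.97398155   -1.14376712   73.35790248]
```

>>> step_arm(
  increments=[
    [[0.1,0,-40,-20,0],[0.1,0,-40,-20,0],[0.1,0,-40,-20,0]],
  ],
)

```text
t: 7.45
tcp_pos: [0.7064, -0.1735, 0.3247]
orientation: [-175.5, -1.2, 73.5]
ft_force: [-1.1, -0.5, -0.4]
grip_width: 0.0285
grasp_force: 25.1
```

```bash
python3 -c "
from h import *
s=get_state();print(s['joint_pos'],s['tcp_pos'],s['orientation'])"
```

```text
[ 1.24112141e+01  6.87087599e+01  4.63315628e+01  6.14463539e-02
 -4.79813110e+01  1.15614761e+02 -4.67701540e+00] [ 0.70644449 -0.17354006  0.32467359] [-175.53035978   -1.1935556    73.48093545]
```

>>> step_arm(
  increments=[
    [[0.1,0,-40,0,0],[0.1,0,-40,0,0],[0.1,0,-40,0,0]],
  ],
)

```text
t: 7.75
tcp_pos: [0.7036, -0.1708, 0.3325]
orientation: [-175.5, -1.2, 73.5]
ft_force: [-0.5, -0.8, -0.4]
grip_width: 0.0283
grasp_force: 25.1
```

```bash
python3 -c "
from h import *
s=get_state();print(s['joint_pos'],s['tcp_pos'],s['orientation'])"
```

```text
[ 1.30346206e+01  6.85106224e+01  7.72822080e+01  5.28163683e-02
 -7.88833341e+01  1.15863532e+02 -4.04617802e+00] [ 0.70360503 -0.1708472   0.33247953] [-175.52673517   -1.19643351   73.46857787]
```

>>> step_arm(
  increments=[
    [[0.1,0,0,20,0],[0.1,0,0,20,0]],
  ],
)

```text
t: 7.95
tcp_pos: [0.7144, -0.1728, 0.2969]
orientation: [-174.9, -1.1, 73.4]
ft_force: [0.3, -0.3, -1.3]
grip_width: 0.0285
grasp_force: 25.1
```

```bash
python3 -c "
from h import *
s=get_state();print(s['joint_pos'],s['tcp_pos'],s['orientation'])"
```

```text
[ 1.30519853e+01  7.12472035e+01  7.97195007e+01  5.77485654e-02
 -8.12679266e+01  1.13760602e+02 -3.96063052e+00] [ 0.71437198 -0.17279541  0.29690788] [-174.89815598   -1.13532432   73.44561239]
```

>>> step_arm(
  increments=[
    [[0.1,25,-20,0,0],[0.1,25,-20,0,0]],
  ],
)

```text
t: 8.15
tcp_pos: [0.7145, -0.1181, 0.3099]
orientation: [-173.6, -1.0, 73.4]
ft_force: [0.5, 1.0, 0.4]
grip_width: 0.0283
grasp_force: 25.1
```

```bash
python3 -c "
from h import *
s=get_state();print(s['joint_pos'],s['tcp_pos'],s['orientation'])"
```

```text
[ 9.04649096e+00  7.03235041e+01  8.12171128e+01  7.33334975e-02
 -8.32561202e+01  1.15860409e+02 -8.23928140e+00] [ 0.71448592 -0.11811844  0.30988649] [-173.60294996   -1.04015836   73.37933106]
```

>>> step_arm(
  increments=[
    [[0.1,-30,0,0,0],[0.1,-30,0,0,0]],
  ],
)

```text
t: 8.35
tcp_pos: [0.7024, -0.1759, 0.3096]
orientation: [-173.7, -1.1, 73.6]
ft_force: [0.5, -0.8, -1.0]
grip_width: 0.0287
grasp_force: 25.1
```

```bash
python3 -c "
from h import *
s=get_state();print(s['joint_pos'],s['tcp_pos'],s['orientation'])"
```

```text
[ 1.35425298e+01  7.03446670e+01  8.16736311e+01  8.02734270e-02
 -8.32096296e+01  1.15878235e+02 -3.30945129e+00] [ 0.70243224 -0.17588723  0.30958435] [-173.69796383   -1.11204856   73.60862109]
```

>>> step_arm(
  increments=[
    [[0.1,0,-40,25,0],[0.1,0,-40,25,0]],
  ],
)

```text
t: 8.55
tcp_pos: [0.7026, -0.1727, 0.2846]
orientation: [-171.7, -1.0, 73.4]
ft_force: [0.3, 0.6, -0.7]
grip_width: 0.0282
grasp_force: 25.1
```

```bash
python3 -c "
from h import *
s=get_state();print(s['joint_pos'],s['tcp_pos'],s['orientation'])"
```

```text
[ 1.33324370e+01  7.23244601e+01  8.16304375e+01  5.57138190e-02
 -8.32572714e+01  1.15893250e+02 -3.72126944e+00] [ 0.70257908 -0.17270441  0.28460442] [-171.6974363    -1.03196336   73.42530486]
```

```bash
cat > kin.py <<'E'
import numpy as np
from scipy.spatial.transform import Rotation as Ro
from scipy.optimize import least_squares
D=[([-71.947,40.506,-1.5816,85.0769,1.2601,54.4821,-4.326],[.20076,.53862,.24193],[-179.95,0,159.557]),
([9.7639,61.2098,18.0988,3.069,-17.7708,115.3609,-2.2941],[.7005,-.15607,.3982],[179.498,-.1627,76.952]),
([11.8533,69.3702,14.9681,.1761,-16.667,115.3658,-5.3587],[.71131,-.17316,.30622],[-174.974,-1.1438,73.358]),
([12.4112,68.7088,46.3316,.0614,-47.9813,115.6148,-4.677],[.70644,-.17354,.32467],[-175.53,-1.1936,73.481]),
([13.0346,68.5106,77.2822,.0528,-78.8833,115.8635,-4.0462],[.7036,-.17085,.33248],[-175.527,-1.1964,73.4686]),
([13.0520,71.2472,79.7195,.0577,-81.2679,113.7606,-3.9606],[.71437,-.17280,.29691],[-174.898,-1.1353,73.4456]),
([9.0465,70.3235,81.2171,.0733,-83.2561,115.8604,-8.2393],[.71449,-.11812,.30989],[-173.603,-1.040,73.379]),
([13.3324,72.3245,81.6304,.0557,-83.2573,115.8933,-3.7213],[.70258,-.1727,.2846],[-171.697,-1.032,73.425])]
def fk(q,p):
    h,L1,L2,L3,a,b,c,o7=p; q=np.radians(q)
    z=lambda t:Ro.from_rotvec([0,0,t]); y=lambda t:Ro.from_rotvec([0,t,0])
    R=z(-q[0]);X=np.array([0,0,h]);R=R*y(q[1])*z(-q[2])
    X=X+R.apply([a,0,L1]);R=R*y(q[3]);X=X+R.apply([b,0,L2]);R=R*z(-q[4])*y(q[5]);X=X+R.apply([c,0,L3]);R=R*z(o7-q[6])
    return X,R
def res(p):
    e=[]
    for q,x,o in D:
        X,R=fk(q,p);e+=list((X-x)*1000);e+=list((Ro.from_euler('xyz',o,degrees=True).inv()*R).as_rotvec()*100)
    return e
if __name__=="__main__":
    best=None
    for o7 in(0,1.57,3.14,-1.57):
        s=least_squares(res,[.3,.35,.35,.3,0,0,0,o7])
        if best is None or s.cost<best.cost:best=s
    print(best.cost,best.x.round(4).tolist(),np.array(best.fun).reshape(-1,6).round(1))
E
python3 kin.py
```

```text
1257.079880550533 [0.2812, 0.5934, 0.3262, 0.291, 0.0342, -0.0153, 0.1115, 1.5708] [[-28.8   8.8   0.   -0.   -0.    0. ]
 [  1.6  26.4   3.8  -0.    0.   -0. ]
 [  4.7  24.3   0.7   0.    0.    0. ]
 [  3.1   9.6  -3.5  -0.   -0.    0. ]
 [ -1.4  -4.6   0.1   0.    0.    0. ]
 [ -1.   -5.7  -3.4  -0.   -0.   -0. ]
 [ -0.7  -6.9   1.    0.    0.   -0. ]
 [ -0.1  -6.9   1.2  -0.   -0.   -0. ]]
```

```bash
python3 - <<'E'
s=open('kin.py').read()
s=s.replace("h,L1,L2,L3,a,b,c,o7=p;","h,L1,L2,L3,a,b,c,o7,s1,y1,y2,y3=p;").replace("X=np.array([0,0,h]);R","X=np.array([0,0,h])+R.apply([s1,y1,0]);R")
s=s.replace("[a,0,L1]","[a,y2,L1]").replace("[b,0,L2]","[b,y3,L2]").replace("0,0,0,o7]","0,0,0,o7,0,0,0,0]")
open('kin.py','w').write(s)
E
python3 kin.py
```

```text
7.232004087781174e-05 [0.3129, 0.5209, 0.29, 0.298, 0.0, -0.0, -0.0001, 1.5708, -0.0001, -0.0103, 0.9953, -1.0169] [[-0.  0.  0. -0. -0.  0.]
 [ 0.  0. -0. -0.  0. -0.]
 [-0. -0. -0.  0.  0.  0.]
 [ 0. -0.  0. -0. -0.  0.]
 [ 0.  0.  0.  0.  0.  0.]
 [-0.  0. -0. -0. -0. -0.]
 [-0. -0. -0.  0.  0. -0.]
 [ 0. -0. -0. -0. -0. -0.]]
```

```bash
cat >> kin.py <<'E'
P0=None
def params():
    global P0
    if P0 is None: P0=least_squares(res,[.3,.35,.35,.3,0,0,0,1.57,0,0,0,0]).x
    return P0
def jac(q):
    p=params();X,R=fk(q,p);J=[]
    for i in range(7):
        d=np.array(q,float);d[i]+=.01;X2,R2=fk(d,p)
        J.append(np.r_[R.inv().apply(X2-X),(R.inv()*R2).as_rotvec()]/np.radians(.01))
    return np.array(J).T,X,R
LO=np.array([-155.06,-18.47,-90,0,-83.41,0,-161.91]);HI=np.array([155.06,123.98,86.84,140.48,263.41,116,161.91])
VM=.07*np.array([108.29,108.29,147.25,147.25,172.46,172.46,172.46])
def row(q,mv,lam,n=10):
    "resolved rate, tool-frame shift mm + twist, clipped at limits"
    q=np.array(q,float);X,R=fk(q,params());T=X+R.apply(np.array(mv[:3])/1000);RT=R*Ro.from_rotvec([0,0,mv[3]]);q0=q.copy()
    for _ in range(n):
        J,X,R=jac(q);e=np.r_[R.inv().apply(T-X),(R.inv()*RT).as_rotvec()]
        dq=np.degrees(J.T@np.linalg.solve(J@J.T+lam**2*np.eye(6),e))
        q=np.clip(np.clip(q+dq,LO+.05,HI-.1),q0-VM,q0+VM)
    return q
E
python3 - <<'E'
from kin import *
np.set_printoptions(suppress=True,precision=2)
for lam in (.01,.05,.2):
  for n in (1,10):
    q=D[1][0]
    for _ in range(4): q=row(q,[0,25,0,0],lam,n)
    print(lam,n,q)
    q=D[2][0]
    for _ in range(3): q=row(q,[0,-40,-20,0],lam,n)
    print('   ',q)
print(D[2][0],D[3][0])
q=D[7][0];J,X,R=jac(q)
for lam in(.01,.05):
  for v in np.eye(6)[[0,1,2,5]]:
    print(lam,v[:3],(np.degrees(J.T@np.linalg.solve(J@J.T+lam**2*np.eye(6),v))*.02).round(2))
E
```

```text
0.01 1 [ 20.34  74.25  13.2    4.72 -24.02 112.19 -19.32]
    [ 13.12  67.95  15.48   0.05 -19.68 115.9   -9.92]
0.01 10 [  9.77  63.    20.15   2.34 -19.85 113.95  -3.37]
    [ 20.52  78.22  35.6    0.05 -47.47 115.9  -27.78]
0.05 1 [ 10.26  65.08  17.79   0.11 -17.88 112.89  -2.79]
    [ 11.08  60.8   15.33   3.7  -16.72 115.9   -5.32]
0.05 10 [ 10.22  64.95  17.26   0.34 -17.31 112.87  -2.76]
    [  4.6   46.63  16.11  31.1  -11.83  86.83   2.89]
0.2 1 [ 10.06  64.27  17.94   1.61 -17.81 112.48  -2.48]
    [ 11.34  62.2   15.18   1.85 -16.81 115.9   -5.6 ]
0.2 10 [ 10.23  64.98  17.83   0.29 -17.88 112.93  -2.76]
    [  9.07  54.52  16.26  20.36 -15.08 111.66  -2.15]
[11.8533, 69.3702, 14.9681, 0.1761, -16.667, 115.3658, -5.3587] [12.4112, 68.7088, 46.3316, 0.0614, -47.9813, 115.6148, -4.677]
0.01 [1. 0. 0.] [-1.93 -0.07  0.11  1.18  0.15 -0.13 -0.75]
0.01 [0. 1. 0.] [-6.48 -0.33  2.4  17.64  5.07 -2.15 12.6 ]
0.01 [0. 0. 1.] [ 3.38  1.77 -1.25 -9.2  -2.63 -0.47 -6.52]
0.01 [0. 0. 0.] [-0.16 -0.02  0.11  0.44  0.08 -0.03 -0.83]
0.05 [1. 0. 0.] [-1.63 -0.03  0.    0.39 -0.08 -0.07 -1.29]
0.05 [0. 1. 0.] [-0.21  0.57  0.1   0.71  0.22 -0.9   0.58]
0.05 [0. 0. 1.] [ 0.13  1.29 -0.06 -0.41 -0.11 -1.1  -0.28]
0.05 [0. 0. 0.] [-0.17 -0.02  0.11  0.47  0.08 -0.03 -0.81]
```

>>> step_arm(
  increments=[
    [[0.1,15,25,-10,0.1],[0.1,15,25,-10,0.1]],
  ],
)

```text
t: 8.75
tcp_pos: [0.7045, -0.1725, 0.2727]
orientation: [-170.1, -1.9, 56.5]
ft_force: [1.3, 1.4, -0.8]
grip_width: 0.0282
grasp_force: 25.1
```

```bash
cat > st.py <<'E'
from h import *
np.set_printoptions(suppress=True,precision=4)
s=get_state();print(s['t'],s['joint_pos'].round(2).tolist(),s['tcp_pos'],s['orientation'].round(2),s['grip_width'].round(4))
E
python3 st.py
```

```text
Traceback (most recent call last):
  File "st.py", line 3, in <module>
    s=get_state();print(s['t'],s['joint_pos'].round(2).tolist(),s['tcp_pos'],s['orientation'].round(2),s['grip_width'].round(4))
                                                                                                       ^^^^^^^^^^^^^^^^^^^^^
AttributeError: 'float' object has no attribute 'round'
```

```bash
sed -i "s/,s\['grip_width'\].round(4)//" st.py; python3 st.py
```

```text
8.75 [13.47, 72.96, 72.82, 2.76, -77.18, 115.03, -18.91] [ 0.7045 -0.1725  0.2727] [-170.12   -1.85   56.53]
```

Run:
```python
from kin import *
np.set_printoptions(suppress=True,precision=1)
q0=[13.47,72.96,72.82,2.76,-77.18,115.03,-18.91]
for mv in ([0,-25,0,0],[0,-25,25,0],[-20,-15,0,0],[20,-15,0,0],[0,0,25,0],[0,0,-25,0],[15,15,0,.1],[0,-10,0,.1],[0,0,0,.1]):
  for lam,n in((.01,1),(.05,1),(.05,10),(.1,10)):
    q=q0
    for _ in range(3): q=row(q,mv,lam,n)
    print(mv,lam,n,q)
```

```text
[0, -25, 0, 0] 0.01 1 [ -8.9  65.4  86.7  33.7 -62.8 103.   15.8]
[0, -25, 0, 0] 0.05 1 [  8.4  69.7  74.7  12.1 -75.4 115.9 -14.4]
[0, -25, 0, 0] 0.05 10 [ -6.   67.1  81.9  33.7 -67.2 108.5  11.6]
[0, -25, 0, 0] 0.1 10 [ -1.   67.8  79.5  33.  -69.6 111.8   2.7]
[0, -25, 25, 0] 0.01 1 [ -9.3  68.9  86.7  33.7 -59.9  89.   17.3]
[0, -25, 25, 0] 0.05 1 [  5.   73.8  76.   20.5 -74.2 111.   -8.8]
[0, -25, 25, 0] 0.05 10 [ -8.3  71.   81.   33.7 -66.8 100.   15.6]
[0, -25, 25, 0] 0.1 10 [ -5.1  72.1  79.7  33.7 -69.6 104.7   9.6]
[-20, -15, 0, 0] 0.01 1 [ -5.1  66.4  85.3  33.7 -65.  105.9  14.5]
[-20, -15, 0, 0] 0.05 1 [ 14.7  70.8  74.3   8.5 -75.6 115.9 -11.6]
[-20, -15, 0, 0] 0.05 10 [  1.5  68.1  80.7  33.7 -67.9 109.2  12.1]
[-20, -15, 0, 0] 0.1 10 [  5.8  68.9  78.9  29.6 -70.  112.1   5.4]
[20, -15, 0, 0] 0.01 1 [  0.   69.8  77.2  25.2 -73.4 112.5  -9.1]
[20, -15, 0, 0] 0.05 1 [  7.1  71.5  73.2   5.8 -77.2 115.5 -22.5]
[20, -15, 0, 0] 0.05 10 [  0.5  70.   76.6  23.5 -73.5 112.6 -10.4]
[20, -15, 0, 0] 0.1 10 [  4.9  71.   74.4  11.7 -75.9 114.6 -18.5]
[0, 0, 25, 0] 0.01 1 [ -
[... 612 characters left out ...]
   4.2 -77.3 112.4 -36.6]
[15, 15, 0, 0.1] 0.05 10 [ 12.4  74.7  71.4   1.1 -76.6 112.8 -38.9]
[15, 15, 0, 0.1] 0.1 10 [ 12.3  74.7  72.5   1.5 -77.6 112.7 -38.6]
[0, -10, 0, 0.1] 0.01 1 [  1.2  69.3  79.8  29.5 -71.7 111.2 -15.3]
[0, -10, 0, 0.1] 0.05 1 [  8.7  71.   75.3  13.6 -75.4 114.6 -29.4]
[0, -10, 0, 0.1] 0.05 10 [  2.7  69.9  78.5  27.6 -72.2 111.7 -18.5]
[0, -10, 0, 0.1] 0.1 10 [  5.   70.3  77.3  23.5 -73.4 112.9 -22.8]
[0, 0, 0, 0.1] 0.01 1 [ 12.   72.5  74.    7.  -76.6 114.4 -33.1]
[0, 0, 0, 0.1] 0.05 1 [ 11.2  72.3  74.5   9.4 -76.2 114.1 -31.4]
[0, 0, 0, 0.1] 0.05 10 [ 11.9  72.5  74.    7.1 -76.6 114.4 -33.1]
[0, 0, 0, 0.1] 0.1 10 [ 11.4  72.4  74.3   8.6 -76.3 114.2 -32. ]
```

>>> step_arm(
  increments=[
    [[0.1,0,-25,0,0],[0.1,0,-25,0,0],[0.1,0,-25,0,0]],
  ],
)

```text
t: 9.05
tcp_pos: [0.6719, -0.1585, 0.2783]
orientation: [-169.9, -1.7, 55.9]
ft_force: [2.7, 0.2, -0.3]
grip_width: 0.0285
grasp_force: 25.1
```

```bash
python3 st.py
```

```text
9.05 [1.7, 69.46, 79.22, 34.02, -71.09, 111.25, 1.42] [ 0.6719 -0.1585  0.2783] [-169.91   -1.67   55.91]
```

```bash
cat > sim.py <<'E'
from kin import *
np.set_printoptions(suppress=True,precision=2)
TZ=np.array([.4877,-.1102,-.866])
def wrow(q,d,tw=0,lam=.03,n=10):
    X,R=fk(q,params()); return row(q,list(R.inv().apply(d))+[tw],lam,n)
def goto(q,G,step=45,log=None):
    for _ in range(60):
        X,R=fk(q,params());d=(np.array(G)-X)*1000
        if np.linalg.norm(d)<2:break
        d*=min(1,step/np.linalg.norm(d)); q=wrow(q,d)
    return q
def show(q,s=""):
    X,R=fk(q,params());z=R.apply([0,0,1]);print(s,q.round(0),X.round(3),"z",z,"err",np.degrees(np.arccos(z@TZ)).round(1))
E
python3 - <<'E'
from sim import *
q0=np.array([1.7,69.46,79.22,34.02,-71.09,111.25,1.42])
for G in ([.45,-.1,.35],[.5,-.1,.35],[.4,-.1,.35],[.45,.1,.35],[.5,-.25,.35]):
    q=goto(q0,[.55,-.14,.35]);q=goto(q,G);show(q,"at")
    p=q
    for i in range(20):
        p=wrow(p,[0,0,40])
        if i%3==2: show(p,"  up%d"%i)
    p=q
    u=np.array([.9754,-.2204,0])
    for i in range(12):
        p=wrow(p,-30*u)
        if i%3==2: show(p,"  in%d"%i)
E
```

```text
at [-22.  51.  87.  90. -47.  95.  35.] [ 0.45 -0.1   0.35] z [-0.13  0.09 -0.99] err 38.4
  up2 [-20.  43.  87.  71. -41. 110.  25.] [ 0.45 -0.1   0.47] z [-0.13  0.09 -0.99] err 38.4
  up5 [ -9.  34.  66.  44. -34. 116.   5.] [ 0.48 -0.14  0.58] z [-0.   -0.01 -1.  ] err 30.2
  up8 [ 14.  40.  39.  13. -39. 116. -23.] [ 0.59 -0.2   0.61] z [ 0.25  0.02 -0.97] err 16.7
  up11 [ 19.  39.  34.   2. -43. 116. -33.] [ 0.59 -0.2   0.67] z [ 0.41  0.01 -0.91] err 8.5
  up14 [ 19.  34.  32.   2. -41. 116. -35.] [ 0.56 -0.18  0.73] z [ 0.49 -0.01 -0.87] err 5.7
  up17 [ 19.  29.  30.   2. -39. 116. -36.] [ 0.53 -0.17  0.77] z [ 0.56 -0.03 -0.83] err 6.6
  in2 [-30.  42.  87. 105. -39.  84.  37.] [ 0.36 -0.08  0.35] z [-0.13  0.09 -0.99] err 38.4
  in5 [-39.  31.  87. 119. -30.  72.  32.] [ 0.28 -0.06  0.35] z [-0.13  0.09 -0.99] err 38.6
  in8 [-58.  12.  87. 131. -15.  60.   8.] [ 0.19 -0.04  0.35] z [-0.14  0.1  -0.99] err 39.2
  in11 [-81.   3.  87. 140.  -8.  49.  -6.] [ 0.15 -0.01  0.32] z [-0.16  0.07 -0.99] err 39.8
at [-19.  55.  87.  80. -51. 101.  30.] [ 0.5  -0.1   0.35] z [-0.13
[... 3336 characters left out ...]
.36  0.59] z [ 0.29 -0.03 -0.96] err 13.0
  up11 [ 32.  41.  39.   2. -47. 116. -20.] [ 0.54 -0.34  0.66] z [ 0.38 -0.08 -0.92] err 7.1
  up14 [ 32.  35.  36.   2. -45. 116. -22.] [ 0.51 -0.31  0.71] z [ 0.46 -0.12 -0.88] err 2.1
  up17 [ 32.  30.  34.   2. -43. 116. -23.] [ 0.48 -0.29  0.76] z [ 0.52 -0.15 -0.84] err 3.6
  in2 [ -6.  52.  87.  87. -46.  96.  49.] [ 0.41 -0.23  0.35] z [-0.13  0.09 -0.99] err 38.4
  in5 [ -9.  45.  87. 102. -39.  85.  55.] [ 0.33 -0.21  0.35] z [-0.13  0.1  -0.99] err 38.5
  in8 [-13.  35.  87. 115. -30.  73.  56.] [ 0.24 -0.19  0.35] z [-0.13  0.1  -0.99] err 38.5
  in11 [-18.  22.  87. 126. -19.  62.  50.] [ 0.15 -0.17  0.35] z [-0.13  0.1  -0.99] err 38.7
```

```bash
cat > to.py <<'E'
import sys
from h import *
from sim import show
s=get_state();R=Ro.from_euler('xyz',s['orientation'],degrees=True);x=s['tcp_pos']
show(np.array(s['joint_pos']),"t%.2f"%s['t']); print("R cols",R.as_matrix().round(3).tolist())
a=list(map(float,sys.argv[1:]))
for i in range(0,len(a),3):
    d=R.inv().apply(np.array(a[i:i+3])-x)*1000; print(a[i:i+3],d.round(1),"rows",np.linalg.norm(d)/48)
    x=np.array(a[i:i+3])
print("up10mm",(R.inv().apply([0,0,10])).round(2))
E
python3 to.py .55 -.14 .35 .4 -.11 .4
```

```text
t9.05 [  2.  69.  79.  34. -71. 111.   1.] [ 0.67 -0.16  0.28] z [-0.13  0.12 -0.98] err 39.1
R cols [[0.56, 0.818, -0.129], [0.828, -0.548, 0.122], [0.029, -0.175, -0.984]]
[0.55, -0.14, 0.35] [ -50.9 -122.5  -52.6] rows 2.972568932955164
[0.4, -0.11, 0.4] [ -57.8 -147.9  -26.2] rows 3.352807695714809
up10mm [ 0.29 -1.75 -9.84]
```

>>> step_arm(
  increments=[
    [[0.1,-12.7,-30.6,-13,0],[0.1,-12.7,-30.6,-13,0],[0.1,-12.7,-30.6,-13,0],[0.1,-12.7,-30.6,-13,0]],
  ],
)

```text
t: 9.45
tcp_pos: [0.5506, -0.139, 0.3495]
orientation: [-169.9, -1.6, 56.0]
ft_force: [0.8, -0.6, 0.7]
grip_width: 0.0285
grasp_force: 25.1
```

>>> step_arm(
  increments=[
    [[0.1,-11.6,-29.6,-5,0],[0.1,-11.6,-29.6,-5,0],[0.1,-11.6,-29.6,-5,0],[0.1,-11.6,-29.6,-5,0],[0.1,-11.6,-29.6,-5,0]],
  ],
)

```text
t: 9.95
tcp_pos: [0.4003, -0.1094, 0.3981]
orientation: [-169.9, -1.6, 56.0]
ft_force: [0.9, -0.4, -0.3]
grip_width: 0.0288
grasp_force: 25.1
```

>>> step_arm(
  increments=[
    [[0.1,1.2,-7,-39,0],[0.1,1.2,-7,-39,0],[0.1,1.2,-7,-39,0],[0.1,1.2,-7,-39,0]],
  ],
)

```text
t: 10.35
tcp_pos: [0.4015, -0.1095, 0.5542]
orientation: [-169.9, -1.4, 55.9]
ft_force: [1.0, -1.3, -2.3]
grip_width: 0.0288
grasp_force: 25.1
```

```bash
python3 to.py
```

```text
t10.35 [-16.  31.  74.  62. -30. 116.  12.] [ 0.4  -0.11  0.55] z [-0.13  0.12 -0.98] err 39.2
R cols [[0.561, 0.818, -0.131], [0.828, -0.549, 0.119], [0.025, -0.175, -0.984]]
up10mm [ 0.25 -1.75 -9.84]
```

>>> step_arm(
  increments=[
    [[0.1,1.2,-7,-39,0],[0.1,1.2,-7,-39,0],[0.1,1.2,-7,-39,0]],
  ],
)

```text
t: 10.65
tcp_pos: [0.4025, -0.1188, 0.5468]
orientation: [-164.3, -1.3, 55.6]
ft_force: [0.2, -1.7, -0.6]
grip_width: 0.0283
grasp_force: 25.2
```

```bash
python3 to.py
```

```text
t10.65 [ -3.  27.  43.  59. -20. 116.  -2.] [ 0.4  -0.12  0.55] z [-0.21  0.17 -0.96] err 44.6
R cols [[0.565, 0.798, -0.211], [0.825, -0.539, 0.171], [0.023, -0.271, -0.962]]
up10mm [ 0.23 -2.71 -9.62]
```

>>> step_arm(
  increments=[
    [[0.1,0,-10,-38,0],[0.1,0,-10,-38,0],[0.1,0,-10,-38,0]],
  ],
)

```text
t: 10.95
tcp_pos: [0.3987, -0.121, 0.5485]
orientation: [-162.1, -1.4, 55.4]
ft_force: [1.4, -0.6, -1.4]
grip_width: 0.0283
grasp_force: 25.2
```

```bash
python3 to.py
```

```text
t10.95 [ 12.  25.  12.  57. -11. 116. -15.] [ 0.4  -0.12  0.55] z [-0.24  0.19 -0.95] err 46.7
R cols [[0.567, 0.788, -0.24], [0.823, -0.534, 0.193], [0.024, -0.307, -0.951]]
up10mm [ 0.24 -3.07 -9.51]
```

>>> step_arm(
  increments=[
    [[0.1,0,20,-40,0],[0.1,0,20,-40,0]],
  ],
)

```text
t: 11.15
tcp_pos: [0.4173, -0.1372, 0.5506]
orientation: [-164.1, -2.0, 55.4]
ft_force: [0.8, 0.1, 0.1]
grip_width: 0.0284
grasp_force: 25.2
```

```bash
python3 to.py
```

```text
t11.15 [ 22.  26.  -9.  52.  -4. 116. -22.] [ 0.42 -0.14  0.55] z [-0.21  0.18 -0.96] err 44.7
R cols [[0.568, 0.796, -0.207], [0.822, -0.539, 0.183], [0.035, -0.274, -0.961]]
up10mm [ 0.35 -2.74 -9.61]
```

```bash
cat > sim2.py <<'E'
from sim import *
def brow(q,mv,wr=1.0,reg=1e-3,mg=0.1,full=False):
    q=np.array(q,float);X,R=fk(q,params());T=X+R.apply(np.array(mv[:3])/1000);RT=R*Ro.from_rotvec([0,0,mv[3]])
    f=lambda a:np.r_[fk(a,params())[0]-T,wr*(RT.inv()*fk(a,params())[1]).as_rotvec(),reg*np.radians(a-q)]
    lo,hi=LO+mg,HI-mg
    s=least_squares(f,np.clip(q,lo+1e-3,hi-1e-3),bounds=(lo,hi)).x
    d=s-q;k=min(1,(VM/np.maximum(abs(d),1e-9)).min())
    return (s,k) if full else q+k*d
E
python3 - <<'E'
from sim2 import *
Q=[(np.array([-16,31,74,62,-30,116,12.]),[1.2,-7,-39,0],3),(np.array([1.7,69.46,79.22,34.02,-71.09,111.25,1.42]),[-12.7,-30.6,-13,0],1),(np.array(D[1][0]),[0,25,0,0],4),(np.array(D[2][0]),[0,-40,-20,0],3),(np.array(D[4][0]),[0,0,20,0],2),(np.array(D[6][0]),[-30,0,0,0],2)]
for q0,mv,n in Q:
  for wr in(.3,1.,):
   for reg in(1e-3,.03):
    q=q0
    for _ in range(n): q=brow(q,mv,wr,reg)
    show(q,"%s %g %g"%(mv,wr,reg))
s,k=brow(Q[0][0],Q[0][1],full=True);print(s,k)
E
for f in h.py;do :;done
```

```text
[1.2, -7, -39, 0] 0.3 0.001 [ -3.  27.  43.  58. -20. 116.  -2.] [ 0.4  -0.12  0.55] z [-0.21  0.16 -0.96] err 44.3
[1.2, -7, -39, 0] 0.3 0.03 [ -8.  20.  43.  53. -17. 116.  -7.] [ 0.39 -0.11  0.62] z [-0.05  0.08 -1.  ] err 33.8
[1.2, -7, -39, 0] 1 0.001 [ -3.  27.  43.  59. -20. 116.  -2.] [ 0.4  -0.12  0.55] z [-0.22  0.17 -0.96] err 44.8
[1.2, -7, -39, 0] 1 0.03 [ -6.  23.  43.  57. -18. 116.  -5.] [ 0.39 -0.11  0.58] z [-0.14  0.13 -0.98] err 39.9
[-12.7, -30.6, -13, 0] 0.3 0.001 [ -2.  67.  81.  44. -68. 111.   9.] [ 0.64 -0.15  0.29] z [-0.13  0.12 -0.98] err 39.1
[-12.7, -30.6, -13, 0] 0.3 0.03 [ -2.  67.  81.  43. -68. 111.   8.] [ 0.64 -0.15  0.3 ] z [-0.13  0.12 -0.98] err 39.4
[-12.7, -30.6, -13, 0] 1 0.001 [ -2.  67.  81.  44. -68. 111.   9.] [ 0.64 -0.15  0.29] z [-0.13  0.12 -0.98] err 39.1
[-12.7, -30.6, -13, 0] 1 0.03 [ -2.  67.  81.  44. -68. 111.   8.] [ 0.64 -0.15  0.3 ] z [-0.13  0.12 -0.98] err 39.1
[0, 25, 0, 0] 0.3 0.001 [ 10.  63.   2.   0.  -1. 107.  -3.] [ 0.76 -0.17  0.38] z [ 0.16 -0.03 -0.99] err 20.8
[0, 25, 0, 0] 0.3 0.03 [ 10.  64.  18.   0. -18. 107
[... 990 characters left out ...]
2.   0. -83. 114.  -4.] [ 0.72 -0.17  0.3 ] z [-0.07  0.04 -1.  ] err 34.7
[0, 0, 20, 0] 1 0.03 [ 13.  71.  77.   0. -79. 114.  -4.] [ 0.72 -0.17  0.3 ] z [-0.07  0.04 -1.  ] err 34.7
[-30, 0, 0, 0] 0.3 0.001 [  8.  70.  84.  13. -80. 115.   6.] [ 0.7  -0.17  0.31] z [-0.1   0.05 -0.99] err 36.3
[-30, 0, 0, 0] 0.3 0.03 [ 13.  70.  81.   2. -82. 116.  -2.] [ 0.7  -0.18  0.31] z [-0.1   0.05 -0.99] err 36.5
[-30, 0, 0, 0] 1 0.001 [  8.  70.  84.  13. -80. 115.   6.] [ 0.7  -0.17  0.31] z [-0.1   0.05 -0.99] err 36.3
[-30, 0, 0, 0] 1 0.03 [ 13.  70.  81.   1. -82. 116.  -3.] [ 0.7  -0.18  0.31] z [-0.1   0.05 -0.99] err 36.4
[ 14.68  20.51  -0.33  52.38  -4.78 115.9  -21.81] 0.13867851767106146
```

Run:
```python
from sim2 import *
from plant import get_state
q0=np.array(get_state()['joint_pos'])
for wd in ([0,0,40],[0,0,15],[30,-10,30],[-20,5,40],[40,-9,0]):
  for wr in (.3,1.):
    q=q0
    for i in range(12):
        X,R=fk(q,params());q=brow(q,list(R.inv().apply(wd))+[0],wr)
        if i in(1,3,7,11): show(q,"%s %g %d"%(wd,wr,i))
```

```text
[0, 0, 40] 0.3 1 [ 23.  21. -10.  50.  -5. 116. -23.] [ 0.41 -0.13  0.6 ] z [-0.09  0.16 -0.98] err 37.8
[0, 0, 40] 0.3 3 [ 25.  17. -12.  47.  -5. 116. -24.] [ 0.4  -0.12  0.64] z [ 0.03  0.14 -0.99] err 30.8
[0, 0, 40] 0.3 7 [ 29.  12. -17.  38.  -6. 116. -27.] [ 0.38 -0.11  0.73] z [ 0.28  0.09 -0.95] err 17.3
[0, 0, 40] 0.3 11 [ 29.   9. -16.  25.  -8. 116. -29.] [ 0.37 -0.1   0.81] z [ 0.52  0.05 -0.85] err 9.5
[0, 0, 40] 1 1 [ 22.  23. -10.  55.  -4. 116. -23.] [ 0.39 -0.12  0.57] z [-0.19  0.18 -0.97] err 43.6
[0, 0, 40] 1 3 [ 24.  19. -13.  57.  -4. 116. -25.] [ 0.37 -0.11  0.58] z [-0.17  0.18 -0.97] err 42.5
[0, 0, 40] 1 7 [ 28.  14. -22.  59.  -4. 116. -29.] [ 0.34 -0.08  0.61] z [-0.13  0.17 -0.98] err 40.3
[0, 0, 40] 1 11 [ 36.  11. -34.  61.  -4. 116. -34.] [ 0.32 -0.06  0.63] z [-0.09  0.17 -0.98] err 38.3
[0, 0, 15] 0.3 1 [ 22.  24.  -8.  52.  -5. 116. -22.] [ 0.41 -0.13  0.57] z [-0.16  0.17 -0.97] err 42.1
[0, 0, 15] 0.3 3 [ 23.  23.  -9.  51.  -5. 116. -22.] [ 0.41 -0.13  0.58] z [-0.12  0.17 -0.98] err 39.5
[0, 0, 15] 0.3 7 [ 24.  19. -11.  49.  -5. 116. -24.] [ 0
[... 2415 characters left out ...]
30.  -7. 116. -22.] [ 0.55 -0.16  0.52] z [-0.06  0.15 -0.99] err 36.3
[40, -9, 0] 0.3 7 [ 15.  53.  20.   7. -28. 116. -22.] [ 0.66 -0.18  0.48] z [ 0.11  0.11 -0.99] err 26.3
[40, -9, 0] 0.3 11 [ 15.  59.   2.   0. -10. 104. -24.] [ 0.76 -0.2   0.44] z [ 0.31  0.06 -0.95] err 14.7
[40, -9, 0] 1 1 [ 19.  34.  -5.  44.  -5. 116. -21.] [ 0.48 -0.15  0.52] z [-0.2   0.18 -0.96] err 44.0
[40, -9, 0] 1 3 [ 17.  41.  -3.  36.  -6. 116. -22.] [ 0.53 -0.15  0.48] z [-0.18  0.18 -0.97] err 43.3
[40, -9, 0] 1 7 [ 15.  53.   1.  22.  -9. 116. -22.] [ 0.62 -0.16  0.41] z [-0.15  0.17 -0.97] err 41.4
[40, -9, 0] 1 11 [ 13.  63.  11.  10. -19. 116. -22.] [ 0.67 -0.16  0.35] z [-0.11  0.16 -0.98] err 39.2
```

>>> step_arm(
  increments=[
    [[0.1,9,14,-43,0],[0.1,9,14,-43,0],[0.1,9,14,-43,0],[0.1,9,14,-43,0]],
  ],
)

```text
t: 11.55
tcp_pos: [0.4527, -0.1368, 0.5752]
orientation: [-170.5, -4.6, 54.7]
ft_force: [-0.3, -0.6, -0.6]
grip_width: 0.0282
grasp_force: 25.2
```

```bash
python3 to.py
```

```text
t11.55 [ 20.  27.  -7.  44.  -5. 116. -23.] [ 0.45 -0.14  0.57] z [-0.09  0.16 -0.98] err 37.8
R cols [[0.576, 0.813, -0.09], [0.814, -0.559, 0.16], [0.079, -0.165, -0.983]]
up10mm [ 0.79 -1.65 -9.83]
```

Run:
```python
from sim2 import *
from plant import get_state
q0=np.array([22,26,-9,52,-4,116,-22.])
for wr in(.3,.4,.5,.6,.7):
    q=q0
    for i in range(4): q=brow(q,[9,14,-43,0],wr)
    show(q,"cal %g"%wr)
q0=np.array(get_state()['joint_pos'])
def run(side,wd,n,wr):
    q=q0
    for i in range(side): 
        X,R=fk(q,params());q=brow(q,list(R.inv().apply([-12,-40,0]))+[0],wr)
    show(q," side")
    for i in range(n):
        X,R=fk(q,params());q=brow(q,list(R.inv().apply(wd))+[0],wr)
        if i%5==4: show(q,"%s %g %d"%(wd,wr,i))
for wr in(.4,.5):
  for side,wd in((3,[22,-11,43]),(5,[20,-15,43]),(5,[10,-8,48]),(5,[0,0,50])): run(side,wd,20,wr)
```

```text
cal 0.3 [ 21.  25.  -7.  36.  -6. 116. -23.] [ 0.46 -0.14  0.64] z [ 0.1   0.12 -0.99] err 27.1
cal 0.4 [ 21.  25.  -7.  40.  -5. 116. -23.] [ 0.46 -0.14  0.61] z [ 0.02  0.14 -0.99] err 31.8
cal 0.5 [ 20.  26.  -7.  43.  -5. 116. -23.] [ 0.45 -0.14  0.59] z [-0.04  0.15 -0.99] err 35.1
cal 0.6 [ 20.  27.  -7.  44.  -5. 116. -23.] [ 0.45 -0.13  0.58] z [-0.08  0.16 -0.98] err 37.4
cal 0.7 [ 20.  27.  -7.  46.  -5. 116. -23.] [ 0.45 -0.13  0.57] z [-0.11  0.16 -0.98] err 38.9
 side [ 32.  29.  -2.  43.  -5. 116.  -7.] [ 0.41 -0.25  0.57] z [-0.07  0.15 -0.99] err 36.7
[22, -11, 43] 0.4 4 [ 29.  29.   1.  26.  -8. 116.  -9.] [ 0.46 -0.26  0.65] z [ 0.19  0.02 -0.98] err 19.6
[22, -11, 43] 0.4 9 [ 27.  32.  21.   6. -27. 116. -11.] [ 0.51 -0.27  0.72] z [ 0.44 -0.11 -0.89] err 2.9
[22, -11, 43] 0.4 14 [ 28.  31.   2.   0.  -8. 109. -14.] [ 0.54 -0.28  0.78] z [ 0.62 -0.2  -0.76] err 10.8
[22, -11, 43] 0.4 19 [ 26.  30.   1.   0.  -6.  93. -15.] [ 0.58 -0.29  0.86] z [ 0.79 -0.29 -0.54] err 27.6
 side [ 39.  31.   1.  40.  -5. 116.   3.] [ 0.38 -0.33  0.56] z [-0.05  0.14 -0.99] err 35.4
[... 2856 characters left out ...]
.  12.  14. -14. 116.  -1.] [ 0.39 -0.3   0.79] z [ 0.44 -0.23 -0.86] err 7.5
[10, -8, 48] 0.5 19 [ 36.  21.  24.   1. -28. 116.  -4.] [ 0.39 -0.29  0.85] z [ 0.58 -0.33 -0.74] err 15.7
 side [ 39.  31.   2.  41.  -5. 116.   3.] [ 0.38 -0.33  0.55] z [-0.06  0.14 -0.99] err 36.1
[0, 0, 50] 0.5 4 [ 38.  19.   1.  42.  -5. 116.   1.] [ 0.34 -0.28  0.65] z [ 0.1   0.02 -0.99] err 25.0
[0, 0, 50] 0.5 9 [ 37.  11.   1.  37.  -6. 116.  -1.] [ 0.31 -0.25  0.73] z [ 0.27 -0.1  -0.96] err 13.6
[0, 0, 50] 0.5 14 [ 32.   7.   6.  28.  -7. 116.  -3.] [ 0.3  -0.22  0.81] z [ 0.44 -0.22 -0.87] err 6.7
[0, 0, 50] 0.5 19 [ 24.   5.  17.  17. -11. 116.  -5.] [ 0.29 -0.21  0.88] z [ 0.59 -0.32 -0.74] err 14.9
```

>>> step_arm(
  increments=[
    [[0.1,-39.5,12.6,-5.3,0],[0.1,-39.5,12.6,-5.3,0],[0.1,-39.5,12.6,-5.3,0],[0.1,6,6,-48,0],[0.1,6,6,-48,0]],
  ],
)

```text
t: 12.05
tcp_pos: [0.4075, -0.2431, 0.5899]
orientation: [-174.7, -5.2, 54.5]
ft_force: [0.6, 0.7, -0.3]
grip_width: 0.0284
grasp_force: 25.2
```

>>> step_arm(
  increments=[
    [[0.1,6,6,-48,0],[0.1,6,6,-48,0],[0.1,6,6,-48,0],[0.1,6,6,-48,0],[0.1,6,6,-48,0]],
  ],
)

```text
t: 12.55
tcp_pos: [0.3867, -0.2138, 0.6584]
orientation: [176.2, -6.7, 54.5]
ft_force: [0.0, 0.0, 1.0]
grip_width: 0.0284
grasp_force: 25.2
```

```bash
python3 to.py
```

```text
t12.55 [ 31.  19.  -4.  40.  -5. 116. -11.] [ 0.39 -0.21  0.66] z [ 0.12  0.06 -0.99] err 24.3
R cols [[0.577, 0.808, 0.122], [0.809, -0.586, 0.057], [0.117, 0.066, -0.991]]
up10mm [ 1.17  0.66 -9.91]
```

>>> step_arm(
  increments=[
    [[0.1,6,17,-45,0],[0.1,6,17,-45,0],[0.1,6,17,-45,0],[0.1,6,17,-45,0],[0.1,6,17,-45,0]],
  ],
)

```text
t: 13.05
tcp_pos: [0.3886, -0.2083, 0.712]
orientation: [167.1, -8.7, 54.8]
ft_force: [0.6, 0.1, -0.5]
grip_width: 0.0285
grasp_force: 25.2
```

```bash
python3 to.py
```

```text
t13.05 [ 30.  16.  -3.  33.  -6. 116. -13.] [ 0.39 -0.21  0.71] z [ 0.27 -0.01 -0.96] err 15.0
R cols [[0.57, 0.777, 0.267], [0.808, -0.59, -0.009], [0.15, 0.221, -0.964]]
up10mm [ 1.5   2.21 -9.64]
```

>>> step_arm(
  increments=[
    [[0.1,7.5,26,-40,0],[0.1,7.5,26,-40,0],[0.1,7.5,26,-40,0],[0.1,7.5,26,-40,0],[0.1,7.5,26,-40,0]],
  ],
)

```text
t: 13.55
tcp_pos: [0.4021, -0.2111, 0.7615]
orientation: [157.9, -10.6, 55.4]
ft_force: [-0.3, -0.4, -1.1]
grip_width: 0.0283
grasp_force: 25.2
```

```bash
python3 to.py
```

```text
t13.55 [ 29.  17.   0.  24.  -8. 116. -13.] [ 0.4  -0.21  0.76] z [ 0.41 -0.07 -0.91] err 5.7
R cols [[0.558, 0.723, 0.407], [0.809, -0.583, -0.073], [0.185, 0.37, -0.91]]
up10mm [ 1.85  3.7  -9.1 ]
```

>>> step_arm(
  increments=[
    [[0.1,10,33.5,-34,0],[0.1,10,33.5,-34,0],[0.1,10,33.5,-34,0]],
  ],
)

```text
t: 13.85
tcp_pos: [0.4188, -0.2144, 0.788]
orientation: [152.3, -11.8, 56.0]
ft_force: [-0.1, -0.2, -1.0]
grip_width: 0.028
grasp_force: 25.2
```

```bash
cat >> to.py <<'E'
M=R.as_matrix();c,sn=np.cos(np.radians(-12.73)),np.sin(np.radians(-12.73))
dx=np.array([.866*c,.866*sn,.5]);v=M.T@dx;print("twist needed",np.arctan2(-v[0],v[1]))
E
python3 to.py .42 -.15 .6
```

```text
t13.85 [ 27.  18.   5.  17. -12. 116. -14.] [ 0.42 -0.21  0.79] z [ 0.49 -0.11 -0.87] err 0.4
R cols [[0.548, 0.681, 0.487], [0.811, -0.574, -0.109], [0.205, 0.455, -0.867]]
[0.42, -0.15, 0.6] [  14.4 -121.6  156.5] rows 4.139954073133445
up10mm [ 2.05  4.55 -8.67]
twist needed -0.4226367159943251
```

>>> step_arm(
  increments=[
    [[0.1,3,-24,31,0],[0.1,3,-24,31,0],[0.1,3,-24,31,0],[0.1,3,-24,31,0],[0.1,3,-24,31,0]],
  ],
)

```text
t: 14.35
tcp_pos: [0.425, -0.1689, 0.6623]
orientation: [152.4, -12.2, 55.8]
ft_force: [3.4, -1.0, 0.4]
grip_width: 0.0285
grasp_force: 25.2
```

>>> step_arm(
  increments=[
    [[0.1,0,0,0,-0.141],[0.1,0,0,0,-0.141],[0.1,0,0,0,-0.141],[0.1,0,0,0,0]],
  ],
)

```text
t: 14.75
tcp_pos: [0.4253, -0.1694, 0.6633]
orientation: [150.1, -0.3, 77.2]
ft_force: [-0.2, -0.2, 0.2]
grip_width: 0.0288
grasp_force: 25.2
```

```bash
python3 to.py
python3 - <<'E'
from sim2 import *
from plant import get_state
q=np.array(get_state()['joint_pos'])
ex=np.array([.9754,-.2204,0]);ey=np.array([.2204,.9754,0]);O=np.array([.612,.0435,0])
dx=.866*ex+[0,0,.5];n=-.5*ex+[0,0,.866]
def pt(x,y,z): return O+[0,0,.06]+x*dx+y*ey+z*n
for nm,p in dict(seat=pt(.0007,.071,.023),grip=pt(-.005,-.02,.05),bar=O-.011*ex+[0,0,.236]).items(): print(nm,p)
for G in (pt(.0007,.066,.2),pt(.0007,.066,.1),pt(.0007,.066,.02)):
    for _ in range(30):
        X,R=fk(q,params());d=(G-X)*1000
        if np.linalg.norm(d)<1:break
        d*=min(1,40/np.linalg.norm(d));q=brow(q,list(R.inv().apply(d))+[0],.6)
    show(q,str(G.round(3)))
E
```

```text
t14.75 [19.  4.  2. 68. -4. 78.  7.] [ 0.42 -0.17  0.66] z [ 0.49 -0.11 -0.87] err 0.5
R cols [[0.221, 0.845, 0.488], [0.975, -0.195, -0.105], [0.006, 0.499, -0.867]]
up10mm [ 0.06  4.99 -8.67]
twist needed -0.003710788324529025
seat [0.62 0.12 0.08]
grip [0.58 0.03 0.1 ]
bar [0.6  0.05 0.24]
[0.53 0.13 0.23] [-43.  36.  27. 120.  44.   3. -80.] [0.53 0.13 0.23] z [ 0.49 -0.11 -0.87] err 0.5
[0.58 0.12 0.15] [ -28.   45.    8.  114.   95.   12. -129.] [0.58 0.12 0.15] z [ 0.45 -0.13 -0.89] err 3.0
[0.62 0.11 0.08] [ -20.   54.   -1.  109.  108.   18. -139.] [0.62 0.11 0.08] z [ 0.45 -0.13 -0.89] err 3.0
```

```bash
cat > plan.py <<'E'
from sim2 import *
from plant import get_state
ex=np.array([.9754,-.2204,0]);ey=np.array([.2204,.9754,0]);O=np.array([.612,.0435,0])
dx=.866*ex+[0,0,.5];n=-.5*ex+[0,0,.866]
def pt(x,y,z): return O+[0,0,.06]+x*dx+y*ey+z*n
def go(q,G,step,cnt=None):
    k=0
    for _ in range(80):
        X,R=fk(q,params());d=(G-X)*1000
        if np.linalg.norm(d)<1:break
        d*=min(1,step/np.linalg.norm(d));q=brow(q,list(R.inv().apply(d))+[0],.6);k+=1
    return q,k
def tw(q,tot):
    m=int(np.ceil(abs(tot)/.14))
    for _ in range(m): q=brow(q,[0,0,0,tot/m],.6)
    return q
E
python3 - <<'E'
from plan import *
q0=np.array(get_state()['joint_pos'])
for T in(0,np.pi,-np.pi):
  qa=tw(q0,T); show(qa,"twisted %g"%T)
  for via in ([pt(.0007,.066,.2)],[pt(.0007,.2,.25),pt(.0007,.066,.2)],[pt(.0007,-.1,.25),pt(.0007,.066,.2)]):
   for st in (10,30):
    q=qa;ks=[]
    for G in via+[pt(.0007,.066,.1),pt(.0007,.066,.02)]:
        q,k=go(q,G,st);ks.append(k); show(q,"   %d"%k)
E
```

```text
twisted 0 [19.  4.  2. 68. -4. 78.  7.] [ 0.42 -0.17  0.66] z [ 0.49 -0.11 -0.87] err 0.5
   54 [-42.  36.  26. 120.  50.   3. -86.] [0.53 0.13 0.23] z [ 0.49 -0.11 -0.87] err 0.5
   11 [ -25.   45.    3.  116.  107.   15. -141.] [0.58 0.12 0.15] z [ 0.47 -0.11 -0.88] err 1.3
   8 [ -18.   54.   -4.  111.  116.   21. -147.] [0.62 0.11 0.08] z [ 0.47 -0.11 -0.88] err 1.3
   18 [-42.  36.  26. 120.  46.   3. -82.] [0.53 0.13 0.23] z [ 0.49 -0.11 -0.87] err 0.5
   6 [ -26.   45.    5.  115.  100.   14. -134.] [0.58 0.12 0.15] z [ 0.46 -0.12 -0.88] err 2.2
   3 [ -19.   54.   -2.  110.  111.   19. -142.] [0.62 0.11 0.08] z [ 0.46 -0.12 -0.88] err 2.2
   60 [-38.  34.  -5. 103.  50.  36. -94.] [0.54 0.27 0.28] z [ 0.49 -0.11 -0.87] err 0.5
   15 [ -35.   34.   13.  120.   77.   11. -113.] [0.53 0.13 0.23] z [ 0.49 -0.11 -0.87] err 0.5
   10 [ -22.   45.   -2.  117.  111.   19. -144.] [0.58 0.12 0.15] z [ 0.49 -0.11 -0.87] err 0.5
   8 [ -17.   54.   -7.  112.  119.   24. -149.] [0.62 0.11 0.08] z [ 0.49 -0.11 -0.87] err 0.5
   20 [-39.  34.  -4. 103.  50.  35. -94.] [0.54 0.27 0.28] z [ 0
[... 4670 characters left out ...]
 130.  86.  18.  57.] [ 0.47 -0.03  0.28] z [ 0.47 -0.11 -0.88] err 1.5
   18 [-12.  34. -24. 118.  79.  33.  48.] [0.53 0.13 0.23] z [ 0.47 -0.11 -0.88] err 1.5
   10 [-10.  46. -22. 115.  98.  32.  34.] [0.58 0.12 0.15] z [ 0.47 -0.11 -0.88] err 1.5
   8 [ -8.  55. -22. 110. 107.  34.  29.] [0.62 0.11 0.08] z [ 0.47 -0.11 -0.88] err 1.5
   15 [ 10.  23. -26. 130.  86.  21.  57.] [ 0.47 -0.03  0.28] z [ 0.47 -0.11 -0.88] err 1.5
   6 [-10.  35. -28. 118.  80.  36.  48.] [0.53 0.13 0.23] z [ 0.47 -0.11 -0.88] err 1.5
   4 [ -8.  47. -26. 115.  97.  36.  35.] [0.58 0.12 0.15] z [ 0.47 -0.11 -0.88] err 1.5
   3 [ -6.  56. -26. 110. 106.  37.  31.] [0.62 0.11 0.08] z [ 0.47 -0.11 -0.88] err 1.5
```

```bash
python3 - <<'E'
from plan import *
print(pt(.0007,.19,.25),pt(.0007,.066,.2))
E
python3 to.py .54 .263 .277
```

```text
[0.53 0.26 0.28] [0.53 0.13 0.23]
t14.75 [19.  4.  2. 68. -4. 78.  7.] [ 0.42 -0.17  0.66] z [ 0.49 -0.11 -0.87] err 0.5
R cols [[0.221, 0.845, 0.488], [0.975, -0.195, -0.105], [0.006, 0.499, -0.867]]
[0.54, 0.263, 0.277] [ 444.7 -179.9  345.2] rows 12.313166075607393
up10mm [ 0.06  4.99 -8.67]
twist needed -0.003710788324529025
```

>>> step_arm(
  increments=[
    [[0.1,22.2,-9,17.3,0],[0.1,22.2,-9,17.3,0],[0.1,22.2,-9,17.3,0],[0.1,22.2,-9,17.3,0],[0.1,22.2,-9,17.3,0]],
  ],
)

```text
t: 15.25
tcp_pos: [0.4543, -0.0604, 0.5658]
orientation: [150.1, -0.6, 76.8]
ft_force: [-0.4, 0.0, -1.0]
grip_width: 0.0284
grasp_force: 25.2
```

>>> step_arm(
  increments=[
    [[0.1,22.2,-9,17.3,0],[0.1,22.2,-9,17.3,0],[0.1,22.2,-9,17.3,0],[0.1,22.2,-9,17.3,0],[0.1,22.2,-9,17.3,0]],
  ],
)

```text
t: 15.75
tcp_pos: [0.4834, 0.0475, 0.4692]
orientation: [150.1, -0.6, 76.8]
ft_force: [0.8, -1.3, -0.4]
grip_width: 0.0282
grasp_force: 25.2
```

>>> step_arm(
  increments=[
    [[0.1,22.2,-9,17.3,0],[0.1,22.2,-9,17.3,0],[0.1,22.2,-9,17.3,0],[0.1,22.2,-9,17.3,0],[0.1,22.2,-9,17.3,0]],
  ],
)

```text
t: 16.25
tcp_pos: [0.5124, 0.1556, 0.3724]
orientation: [150.1, -0.6, 76.8]
ft_force: [0.5, 0.3, -0.9]
grip_width: 0.0284
grasp_force: 25.2
```

```bash
python3 to.py .54 .263 .277 .53 .13 .23
```

```text
t16.25 [-24.  20. -11. 106.  41.  39. -76.] [0.51 0.15 0.37] z [ 0.49 -0.1  -0.87] err 0.5
R cols [[0.228, 0.843, 0.487], [0.974, -0.203, -0.105], [0.011, 0.498, -0.867]]
[0.54, 0.263, 0.277] [109.9 -46.   84.9] rows 3.0478087492475368
[0.53, 0.13, 0.23] [-132.3   -4.9   49.8] rows 2.9461309373481694
up10mm [ 0.11  4.98 -8.67]
twist needed -0.012050335181331705
```

Run:
```python
from h import *
import pickle
w=save("wrist","pics/w2.png");pickle.dump(w,open("c2.pkl","wb"))
```

```text
(no output)
```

View pics/w2.png

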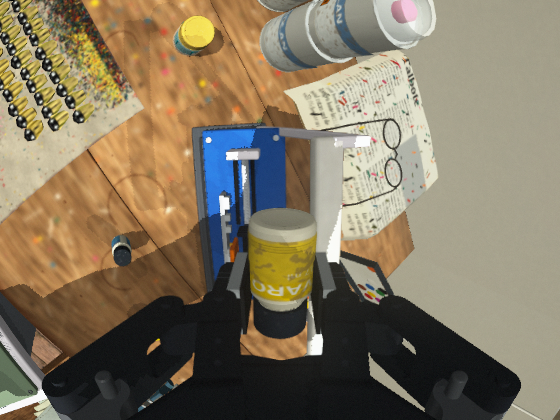

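```bash
cat > dk.py <<'E'
from h import *
ex=np.array([.9754,-.2204,0]);ey=np.array([.2204,.9754,0]);O=np.array([.612,.0435,0])
dx=.866*ex+[0,0,.5];n=-.5*ex+[0,0,.866];C=O+[0,0,.06]
def deck(c,u,v,z,w=True):
    o,d=ray(c,u,v,w);s=(z-n@(o-C))/(n@d);p=o+s*d-C; return np.array([dx@p,ey@p,n@p])*1000
E
python3 - <<'E'
from dk import *
import pickle
w=pickle.load(open("c2.pkl","rb"))
im=w["img"];h=cv2.cvtColor(im,cv2.COLOR_RGB2HSV)
for nm,u,v,z in(("screwL",208,141,.001),("screwH",276,138,.001),("stopL",226,155,.034),("stopR",259,153,.034),("stop bot",242,160,.034),("blue corner",203,130,0)): print(nm,deck(w,u,v,z).round(1))
A=cv2.resize(im[115:275,185:385],None,fx=4,fy=3.75,interpolation=cv2.INTER_CUBIC);cv2.imwrite("pics/w2c.png",A[:,:,::-1])
b=cv2.minAreaRect(cv2.findNonZero(cv2.inRange(h[200:310,220:340],(18,100,60),(35,255,255))));print(b)
E
```

```text
screwL [-56.3 121.9   1. ]
screwH [ 42.  123.4   1. ]
stopL [-24.8 104.9  34. ]
stopR [ 19.7 106.5  34. ]
stop bot [-3.3 97.5 34. ]
blue corner [-63.2 138.2   0. ]
((50.51176452636719, 67.34706115722656), (86.36026000976562, 75.46936798095703), 4.39870548248291)
```

View pics/w2c.png

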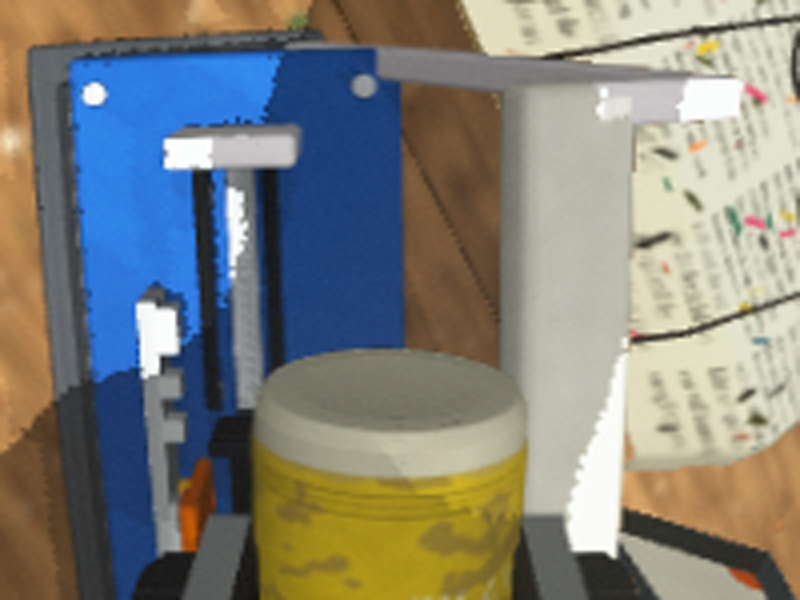

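Run:
```python
from dk import *
import pickle
w=pickle.load(open("c2.pkl","rb"));q=lambda u,v:(185+(u-1.5)/4,115+(v-1.4)/3.75)
for nm,u,v,z in(("lowrod -13,100",202,169,.0145),("uprod 11,100",270,169,.0115),("rail end L -37,49",138,303,.024),("rail end R -23,49",178,303,.024),("stop topL -22",163,134,.034),("stop topR",300,126,.034),("lowrod lower 2?",213,408,.0145),("jaw top?",230,415,.034),("tab top",205,462,.066),("tab top left",183,485,.066)): print(nm,deck(w,*q(u,v),z).round(1))
# bar: left end lower front corner & right edge
print(onz(w,*q(500,90),.236,True),C-[0,0,.06]-.011*ex+.14*ey)
```

```text
lowrod -13,100 [-15.5  95.3  14.5]
uprod 11,100 [ 8.2 94.3 11.5]
rail end L -37,49 [-39.4  46.3  24. ]
rail end R -23,49 [-25.   46.1  24. ]
stop topL -22 [-25.4 111.2  34. ]
stop topR [ 20.7 112.9  34. ]
lowrod lower 2? [-16.    0.7  14.5]
jaw top? [-7.2  4.8 34. ]
tab top [-12.2  -1.2  66. ]
tab top left [-20.3 -10.1  66. ]
[0.62877691 0.17895639 0.236     ] [0.6321266 0.1824804 0.       ]
```

```bash
sed -i 's/O=np.array(\[.612,.0435,0\])/O=np.array([.612,.0435,0])-.0025*ex-.0025*ey/' dk.py plan.py
cat > tod.py <<'E'
import sys
from plan import *
from h import get_state
s=get_state();q=np.array(s['joint_pos']);R=Ro.from_euler('xyz',s['orientation'],degrees=True);x=s['tcp_pos']
p=x-O-[0,0,.06];show(q,"t%.2f"%s['t']);print("deck xyz mm",np.array([dx@p,ey@p,n@p])*1000,"w",s['grip_width'],"F deck",np.array([dx,ey,n])@s['ft_force'])
M=R.as_matrix();v=M.T@dx;print("twist needed",np.arctan2(-v[0],v[1]))
a=list(map(float,sys.argv[1:]))
for i in range(0,len(a),3):
    G=pt(*np.array(a[i:i+3])/1000);d=R.inv().apply(G-x)*1000;print(a[i:i+3],d.round(1),"n30",(np.linalg.norm(d)/30).round(1));x=G
    q,k=go(q,G,30);show(q,"  sim%d"%k)
E
python3 tod.py .7 150 200 .7 68 150 .7 68 60 .7 68 28
```

```text
t16.30 [-24.  20. -11. 106.  41.  39. -76.] [0.51 0.16 0.37] z [ 0.48 -0.1  -0.87] err 0.6
deck xyz mm [ 50.54  93.02 328.06] w 0.02830494821282042 F deck [-4.93  3.53 -4.39]
twist needed -0.008592172888982723
[0.7, 150.0, 200.0] [ 55.7 -49.7 128.7] n30 5.0
  sim5 [ -36.   36.    2.  111.   60.   23. -102.] [0.55 0.21 0.23] z [ 0.48 -0.1  -0.87] err 0.6
[0.7, 68.0, 150.0] [-82.3   1.   49.5] n30 3.2
  sim4 [ -29.   39.    6.  119.   97.   14. -132.] [0.55 0.12 0.19] z [ 0.48 -0.11 -0.87] err 0.8
[0.7, 68.0, 60.0] [-0.6  0.5 90. ] n30 3.0
  sim3 [ -19.   49.   -5.  115.  113.   22. -145.] [0.59 0.11 0.11] z [ 0.48 -0.11 -0.87] err 0.8
[0.7, 68.0, 28.0] [-0.2  0.2 32. ] n30 1.1
  sim2 [ -17.   53.   -7.  112.  116.   23. -147.] [0.61 0.11 0.09] z [ 0.48 -0.11 -0.87] err 0.8
```

>>> step_arm(
  increments=[
    [[0.1,11.1,-10,25.7,0],[0.1,11.1,-10,25.7,0],[0.1,11.1,-10,25.7,0],[0.1,11.1,-10,25.7,0],[0.1,11.1,-10,25.7,0]],
  ],
)

```text
t: 16.8
tcp_pos: [0.5452, 0.2055, 0.2362]
orientation: [150.1, -0.6, 76.8]
ft_force: [0.9, -0.1, -0.8]
grip_width: 0.0284
grasp_force: 25.2
```

>>> step_arm(
  increments=[
    [[0.1,-16.5,0.2,9.9,-0.01],[0.1,-16.5,0.2,9.9,0],[0.1,-16.5,0.2,9.9,0],[0.1,-16.5,0.2,9.9,0],[0.1,-16.5,0.2,9.9,0]],
  ],
)

```text
t: 17.3
tcp_pos: [0.5525, 0.1303, 0.2003]
orientation: [149.8, -0.2, 77.4]
ft_force: [0.3, -1.3, 0.1]
grip_width: 0.0286
grasp_force: 25.2
```

```bash
python3 tod.py .7 68 60 .7 68 28
```

```text
t17.30 [ -35.   39.   15.  119.  100.    8. -136.] [0.55 0.13 0.2 ] z [ 0.49 -0.11 -0.86] err 0.5
deck xyz mm [  5.56  74.04 158.85] w 0.028567156612995834 F deck [ 0.57 -1.23 -0.16]
twist needed -0.000477051654329574
[0.7, 68.0, 60.0] [-6.5 -5.1 98.8] n30 3.3
  sim4 [ -20.   50.   -3.  115.  119.   22. -151.] [0.59 0.11 0.11] z [ 0.49 -0.11 -0.86] err 0.5
[0.7, 68.0, 28.0] [-0.1 -0.1 32. ] n30 1.1
  sim2 [ -18.   53.   -5.  113.  122.   23. -152.] [0.61 0.11 0.09] z [ 0.49 -0.11 -0.86] err 0.5
```

>>> step_arm(
  increments=[
    [[0.1,-1.6,-1.3,24.7,0],[0.1,-1.6,-1.3,24.7,0],[0.1,-1.6,-1.3,24.7,0],[0.1,-1.6,-1.3,24.7,0],[0.1,0,0,0,0]],
  ],
)

```text
t: 17.8
tcp_pos: [0.5956, 0.1131, 0.1105]
orientation: [149.9, -0.2, 77.2]
ft_force: [-0.5, -0.4, -0.7]
grip_width: 0.0281
grasp_force: 25.2
```

```bash
python3 tod.py .7 68 28
python3 - <<'E'
from h import *
import pickle
w=save("wrist","pics/w3.png");pickle.dump(w,open("c3.pkl","wb"))
E
```

```text
t17.80 [ -20.   50.   -4.  115.  119.   22. -151.] [0.59 0.11 0.11] z [ 0.49 -0.11 -0.87] err 0.4
deck xyz mm [ 0.29 66.77 58.15] w 0.02813593775217839 F deck [-0.66 -0.45 -0.38]
twist needed -0.00169872016417799
[0.7, 68.0, 28.0] [ 1.2  0.4 30.2] n30 1.0
  sim1 [ -18.   53.   -5.  113.  121.   23. -152.] [0.61 0.11 0.09] z [ 0.49 -0.11 -0.87] err 0.4
```

View pics/w3.png

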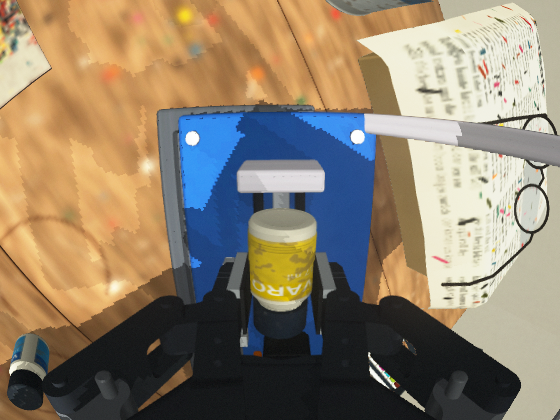

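The wrist view shows the bottle at columns 247–316, centred on the end stop at columns 237–325. The stop's bright front band lies at rows 165–192.

Run:
```python
from dk import *
import pickle
w=pickle.load(open("c3.pkl","rb"))
for nm,u,v,z in(("topL",240,161,.034),("topR",323,160,.034),("midL",237,169,.034),("midR",325,169,.034),("botL",238,192,.02),("screwL",192,138,.001),("screwR",357,137,.001)): print(nm,deck(w,u,v,z).round(1))
```

```text
topL [-20.8 117.2  34. ]
topR [ 19.6 117.6  34. ]
midL [-22.4 113.3  34. ]
midR [ 20.7 113.2  34. ]
botL [-24.2  98.   20. ]
screwL [-53.5 126.5   1. ]
screwR [ 43.9 126.7   1. ]
```

>>> step_arm(
  increments=[
    [[0.1,0.5,0,12,0],[0.1,0.5,0,10,0],[0.1,0,0,6,0],[0.1,0,0,2,0],[0.1,0,0,0,0]],
  ],
)

```text
t: 18.35
tcp_pos: [0.6101, 0.1123, 0.0864]
orientation: [149.9, -0.1, 77.6]
ft_force: [-1.0, 0.3, -0.7]
grip_width: 0.029
grasp_force: 25.2
```

```bash
python3 tod.py .7 68 25
```

```text
t18.35 [ -18.   53.   -5.  113.  121.   23. -152.] [0.61 0.11 0.09] z [ 0.49 -0.11 -0.86] err 0.5
deck xyz mm [ 0.63 69.21 30.16] w 0.029037481338246792 F deck [-1.28  0.05 -0.1 ]
twist needed 0.0036175427588745327
[0.7, 68.0, 25.0] [-1.2  0.1  5.2] n30 0.2
  sim1 [ -18.   54.   -5.  113.  122.   23. -152.] [0.61 0.11 0.08] z [ 0.49 -0.11 -0.86] err 0.5
```

No contact yet; go down in small steps until it touches.

>>> step_arm(
  increments=[
    [[0.1,0,0,1.5,0],[0.1,0,0,0.5,0],[0.1,0,0,0,0]],
  ],
)

```text
t: 18.65
tcp_pos: [0.6111, 0.1121, 0.0849]
orientation: [149.8, -0.1, 77.6]
ft_force: [0.6, -0.2, -1.0]
grip_width: 0.0284
grasp_force: 25.2
```

>>> step_arm(
  increments=[
    [[0.1,0,0,1.5,0],[0.1,0,0,0,0]],
  ],
)

```text
t: 18.85
tcp_pos: [0.6119, 0.1119, 0.0834]
orientation: [149.8, -0.1, 77.6]
ft_force: [0.7, -0.3, -0.5]
grip_width: 0.0282
grasp_force: 25.2
```

>>> step_arm(
  increments=[
    [[0.42,0,0,0,0],[0.5,0,0,0,0],[0.6,0,0,0,0],[0.6,0,0,0,0],[0.6,0,0,0,0]],
  ],
)

```text
t: 19.35
tcp_pos: [0.6118, 0.112, 0.0835]
orientation: [149.8, -0.1, 77.6]
ft_force: [0.2, 0.2, 0.0]
grip_width: 0.0511
grasp_force: 0.0
```

>>> step_arm(
  increments=[
    [[0.6,0,0,-15,0],[0.6,0,0,-30,0],[0.6,0,0,-30,0],[0.6,0,0,-10,0],[0.6,0,0,0,0]],
  ],
)

```text
t: 19.85
tcp_pos: [0.5699, 0.1218, 0.1587]
orientation: [149.7, -0.2, 77.6]
ft_force: [0.8, -0.3, -1.8]
grip_width: 0.0514
grasp_force: 0.0
```

```bash
python3 tod.py 0 -40 120
python3 - <<'E'
from h import *
import pickle
w=save("wrist","pics/w4.png");pickle.dump(w,open("c4.pkl","wb"))
E
```

```text
t19.85 [ -25.   43.    1.  118.  113.   18. -146.] [0.57 0.12 0.16] z [ 0.49 -0.11 -0.86] err 0.6
deck xyz mm [  1.    69.57 113.33] w 0.0514267837143204 F deck [-0.15 -0.11 -1.97]
twist needed 0.00405794009821037
[0.0, -40.0, 120.0] [-109.5   -1.4   -7.3] n30 3.7
  sim4 [  -5.   41.  -11.  128.  131.   25. -153.] [0.54 0.02 0.16] z [ 0.49 -0.11 -0.86] err 0.6
```

View pics/w4.png

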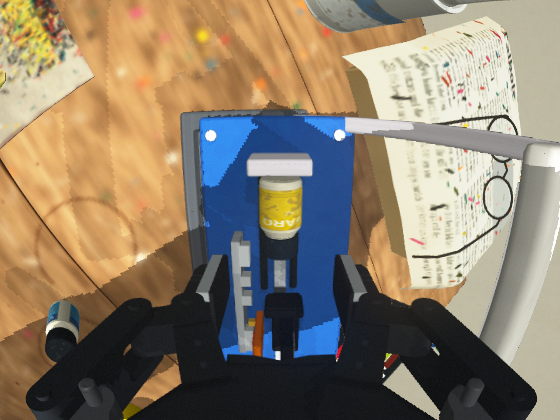

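The bottle now lies on the rods just below the end stop, at columns 260–302 and rows 177–258. The clamp jaw's front is at (284,293), and the orange tab starts at (259,311).

Run:
```python
from dk import *
import pickle
w=pickle.load(open("c4.pkl","rb"))
h=cv2.cvtColor(w["img"],cv2.COLOR_RGB2HSV);m=cv2.inRange(h,(5,150,90),(17,255,255));m[:290]=0;m[:, :235]=0;m[:,275:]=0
p=cv2.findNonZero(m)[:,0];print("orange u",p[:,0].min(),p[:,0].max(),"v",p[:,1].min(),p[:,1].max(),[(r,p[p[:,1]==r][:,0].min(),p[p[:,1]==r][:,0].max()) for r in(315,330,345) if (p[:,1]==r).any()])
for u,v in((284,293),(270,293),(301,293)):print("jaw",deck(w,u,v,.034).round(1),deck(w,u,v,.05).round(1))
for v in(311,316):print("tab",deck(w,259,v,.066).round(1),deck(w,259,v,.05).round(1),deck(w,259,v,.03).round(1))
for u,v in((233,234),(241,232),(250,234)):print("rail",deck(w,u,v,.024).round(1))
print("stop",deck(w,248,160,.034),deck(w,312,160,.034),"bottle top end",deck(w,281,178,.038),deck(w,261,210,.023),deck(w,302,210,.023))
```

```text
orange u 253 263 v 311 356 [(315, np.int32(257), np.int32(262)), (330, np.int32(255), np.int32(263)), (345, np.int32(253), np.int32(261))]
jaw [ 2.6 11.8 34. ] [ 2.4 21.8 50. ]
jaw [-8.  11.7 34. ] [-7.4 21.8 50. ]
jaw [15.5 11.7 34. ] [14.3 21.7 50. ]
tab [-14.4  17.3  66. ] [-15.6   6.   50. ] [-17.1  -8.1  30. ]
tab [-14.5  13.2  66. ] [-15.7   1.5  50. ] [-17.2 -13.1  30. ]
rail [-35.1  55.9  24. ]
rail [-29.1  57.6  24. ]
rail [-22.5  56.1  24. ]
stop [-21.7386499  112.06499386  34.        ] [ 20.29686678 112.2072877   34.        ] bottle top end [-3.56278193e-02  1.00794913e+02  3.80000000e+01] [-14.20426623  74.23716364  23.        ] [15.20695507 74.32686503 23.        ]
```

Run:
```python
from dk import *
import pickle
w2=pickle.load(open("c2.pkl","rb"));w4=pickle.load(open("c4.pkl","rb"))
q=lambda u,v:(185+(u-1.5)/4,115+(v-1.4)/3.75)
def T(p1,p2):
    o1,d1=ray(w2,*p1,True);o2,d2=ray(w4,*p2,True);s=np.linalg.lstsq(np.c_[d1,-d2],o2-o1,rcond=None)[0]
    a=o1+s[0]*d1;b=o2+s[1]*d2;r=(a+b)/2-C;return (np.array([dx@r,ey@r,n@r])*1000).round(1),np.linalg.norm(a-b)*1000
print("tab",T(q(205,460),(259,311)));print("rail",T(q(140,303),(234,234)),T(q(178,303),(250,234)));print("jaw",T(q(230,412),(284,293)),T(q(212,425),(268,297)))
print("screw",T(q(93,93),(211,135)),T(q(363,86),(339,134)))
print("stop TL",T(q(163,134),(248,155)))
for c in(w2,w4):
    r=-np.array(c["R"]).T@c["t"]-C;print("cam",dx@r,ey@r,n@r)
```

```text
tab (array([-17.9, -17.9,  16. ]), np.float64(0.4254062202049403))
rail (array([-41.9,  40.1, -13.5]), np.float64(4.0678433496990465)) (array([-27.8,  39.5, -15.2]), np.float64(3.4436961607006853))
jaw (array([-0.6, 13.8, 41.2]), np.float64(7.525387858041706)) (array([-11.4,   0.9,  24.3]), np.float64(3.322669562440129))
screw (array([-46.2, 129.3,  33.9]), np.float64(0.4913779574624601)) (array([ 43.3, 127.3,   3.8]), np.float64(0.869668631472593))
stop TL (array([-20.8, 116. ,  45.2]), np.float64(1.7630938444967863))
cam 0.05280799694501215 0.1644763271775432 0.4621387586100061
cam -0.0010444338618962878 0.14405347007345204 0.2452688557591675
```

Run:
```python
from dk import *
import pickle
a,b,w=pickle.load(open("c0.pkl","rb"))
q=lambda u,v:(180+(u-1.5)/4,110+(v-1.5)/4)
h=cv2.cvtColor(b["img"],cv2.COLOR_RGB2HSV);m=cv2.inRange(h,(3,120,60),(18,255,255))[175:200,240:275]
k=max(cv2.findContours(m,cv2.RETR_EXTERNAL,cv2.CHAIN_APPROX_NONE)[0],key=cv2.contourArea)
r=cv2.minAreaRect(k);print(r);bx=cv2.boxPoints(r)+[240,175]
for p in bx: print("tab",deck(b,*p,.050,False).round(1))
print("tab c",deck(b,r[0][0]+240,r[0][1]+175,.05,False))
for nm,u,v,z in(("stop",126,240,.034),("stop inner R",139,243,.034),("railL -37..,49",203,297,.024),("railR -61",365,338,.024),("jaw +y",283,268,.034),("screwL",93,292,.001),("screwR",453,377,.001)): print(nm,deck(b,*q(u,v),z,False).round(1))
s=save("scene","pics/s5.png");t=save("top","pics/t5.png");pickle.dump((s,t),open("c5.pkl","wb"))
A=cv2.resize(s["img"][190:290,200:320],None,fx=6,fy=6,interpolation=cv2.INTER_CUBIC);cv2.imwrite("pics/s5c.png",A[:,:,::-1])
```

```text
((18.049999237060547, 13.350000381469727), (7.905693531036377, 6.957010269165039), 18.43494987487793)
tab [-22.2 -14.9  50. ]
tab [ -3.1 -16.9  50. ]
tab [ -4.9 -37.3  50. ]
tab [-24.1 -35.4  50. ]
tab c [-13.52789701 -26.11803138  50.        ]
stop [  1.  105.9  34. ]
stop inner R [ 1.1 97.1 34. ]
railL -37..,49 [-28.8  50.2  24. ]
railR -61 [-30.2 -61.1  24. ]
jaw +y [ 7.4  1.  34. ]
screwL [-52.2 127.7   1. ]
screwR [ -51.2 -124.5    1. ]
```

```bash
python3 tod.py -2 -24 110 -2 -24 48
```

```text
t20.00 [ -24.   44.    1.  118.  113.   18. -146.] [0.57 0.12 0.16] z [ 0.49 -0.11 -0.86] err 0.5
deck xyz mm [  0.34  68.71 111.11] w 0.05120670872692741 F deck [0.16 0.8  0.21]
twist needed 0.0036545869442784896
[-2.0, -24.0, 110.0] [-92.7  -2.7   0.8] n30 3.1
  sim4 [  -8.   43.  -10.  127.  130.   25. -154.] [0.55 0.03 0.15] z [ 0.49 -0.11 -0.86] err 0.5
[-2.0, -24.0, 48.0] [-0.2 -0.1 62. ] n30 2.1
  sim3 [  -5.   50.  -12.  123.  134.   29. -155.] [0.58 0.02 0.1 ] z [ 0.49 -0.11 -0.86] err 0.5
```

View pics/s5c.png

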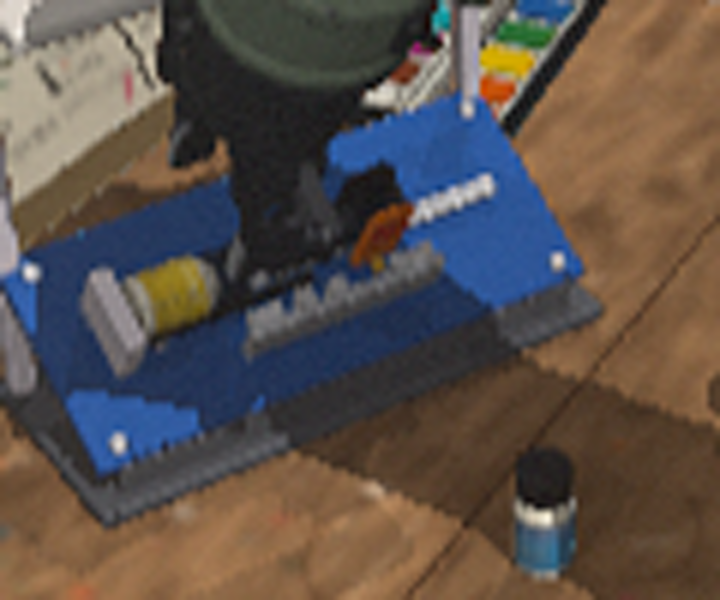

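The scene crop shows the bottle seated on the rods next to the end stop, the orange tab at (382,235), and the rail running from (250,325) to (440,260).

Run:
```python
from dk import *
import pickle
a,b,w=pickle.load(open("c0.pkl","rb"));s,t=pickle.load(open("c5.pkl","rb"))
q=lambda u,v:(200+(u-2.5)/6,190+(v-2.5)/6)
for nm,u,v,z in(("rail +y top",250,318,.024),("rail -y top",438,246,.024),("pawl",376,264,.024)): print(nm,deck(s,*q(u,v),z,False).round(1))
h=cv2.cvtColor(s["img"],cv2.COLOR_RGB2HSV);m=cv2.inRange(h,(3,130,60),(16,255,255));M=cv2.moments(m[220:236,255:272],True);c=(M["m10"]/M["m00"]+255,M["m01"]/M["m00"]+220);print(c,M["m00"])
x,e=tri(s,c,b,(258.05,188.35));r=x-C;print(np.array([dx@r,ey@r,n@r])*1000,e)
print("tab plane",deck(s,*c,.05,False))
```

```text
rail +y top [-25.5  48.5  24. ]
rail -y top [-26.8 -57.9  24. ]
pawl [-23.6 -23.5  24. ]
(263.125, 228.26785714285714) 56.0
[-15.87867583 -25.6401107   43.29098797] 0.000151976302661821
tab plane [-18.21297109 -22.47542192  50.        ]
```

>>> step_arm(
  increments=[
    [[0.7,-23,-0.7,0,0],[0.7,-23,-0.7,0,0],[0.7,-23,-0.7,0,0],[0.7,-23,-0.7,0,0],[0.7,0,0,0,0]],
  ],
)

```text
t: 20.5
tcp_pos: [0.5474, 0.0281, 0.1544]
orientation: [149.9, -0.0, 77.3]
ft_force: [0.8, -0.5, 0.2]
grip_width: 0.0596
grasp_force: 0.0
```

```bash
python3 - <<'E'
from h import *
import pickle
w=save("wrist","pics/w6.png");pickle.dump(w,open("c6.pkl","wb"))
E
python3 tod.py -2 -25 48
```

```text
t20.55 [  -8.   42.  -10.  127.  130.   25. -154.] [0.55 0.03 0.15] z [ 0.49 -0.11 -0.87] err 0.4
deck xyz mm [ -2.19 -24.82 110.45] w 0.05980210341540947 F deck [-0.33 -0.07 -0.27]
twist needed 0.0013229778679015108
[-2.0, -25.0, 48.0] [-0.3  0.1 62.5] n30 2.1
  sim3 [  -5.   50.  -12.  123.  134.   29. -156.] [0.58 0.02 0.1 ] z [ 0.49 -0.11 -0.87] err 0.4
```

View pics/w6.png

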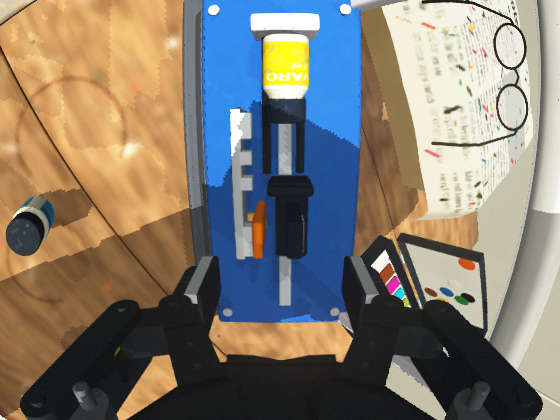

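The wrist view shows the grip centred between the pads, with the orange tab at columns 252–266 and rows 201–258, the black half out to column 308, and the bottle in the cradle above.

Run:
```python
from dk import *
import pickle
w=pickle.load(open("c6.pkl","rb"))
h=cv2.cvtColor(w["img"],cv2.COLOR_RGB2HSV);m=cv2.inRange(h,(5,150,90),(17,255,255));m[:190]=0;m[270:]=0;m[:,:240]=0;m[:,275:]=0
p=cv2.findNonZero(m)[:,0];u0,u1,v0,v1=p[:,0].min(),p[:,0].max(),p[:,1].min(),p[:,1].max();print(u0,u1,v0,v1)
print("+y end z30",deck(w,264,v0,.03),"z66",deck(w,264,v0,.066));print("-y end z66",deck(w,256,v1,.066),"z30",deck(w,256,v1,.03))
print("x low face top z66",deck(w,u0,245,.066),"black right",deck(w,308,245,.066))
print("railend +y",deck(w,241,108,.024),"-y",deck(w,243,259,.024))
```

```text
252 265 201 258
+y end z30 [-14.94132819 -12.85703538  30.        ] z66 [-13.01525412  -2.44423127  66.        ]
-y end z66 [-18.45062278 -38.09975104  66.        ] z30 [-21.48897021 -55.80896632  30.        ]
x low face top z66 [-20.58234939 -29.53053352  66.        ] black right [ 12.56179103 -29.51193379  66.        ]
railend +y [-29.94661702  49.72154903  24.        ] -y [-31.79846439 -59.70958241  24.        ]
```

>>> step_arm(
  increments=[
    [[0.7,-0.8,0,20,0],[0.7,0,0,20,0],[0.7,0,0,14,0],[0.7,0,0,8,0],[0.7,0,0,0,0]],
  ],
  newtons=20,
)

```text
t: 21.05
tcp_pos: [0.5782, 0.0246, 0.1008]
orientation: [149.9, -0.1, 77.6]
ft_force: [-0.1, -1.1, 0.7]
grip_width: 0.0599
grasp_force: 0.0
```

```bash
python3 tod.py
```

```text
t21.05 [  -5.   50.  -12.  123.  134.   29. -156.] [0.58 0.02 0.1 ] z [ 0.49 -0.11 -0.87] err 0.5
deck xyz mm [ -2.36 -23.33  48.45] w 0.059943501500370894 F deck [ 0.5  -1.12  0.48]
twist needed 0.0038994799776567637
```

>>> step_arm(
  increments=[
    [[0.5,-1.5,0,0,0],[0.4,0,0,0,0],[0.3,0,0,0,0],[0.2,0,0,0,0],[0.2,0,0,0,0]],
  ],
  newtons=20,
)

```text
t: 21.55
tcp_pos: [0.5782, 0.0228, 0.1029]
orientation: [149.7, -0.1, 77.6]
ft_force: [-4.0, -0.8, 12.3]
grip_width: 0.0229
grasp_force: 20.3
```

```bash
python3 tod.py
```

```text
t21.55 [  -4.   50.  -13.  123.  134.   29. -156.] [0.58 0.02 0.1 ] z [ 0.49 -0.11 -0.86] err 0.5
deck xyz mm [ -0.98 -25.11  50.08] w 0.022946489849669686 F deck [ 2.9  -1.71 12.53]
twist needed 0.0037058725935580146
```

>>> step_arm(
  increments=[
    [[0.2,0,0,-1.5,0],[0.2,6,0,0,0],[0.2,6,0,0,0],[0.2,6,0,0,0],[0.2,6,0,0,0]],
  ],
)

```text
t: 22.05
tcp_pos: [0.5831, 0.046, 0.1036]
orientation: [149.7, -0.1, 77.5]
ft_force: [9.2, -4.5, -8.5]
grip_width: 0.0227
grasp_force: 22.9
```

>>> step_arm(
  increments=[
    [[0.2,5,0,0,0],[0.2,3,0,0,0],[0.2,0,0,0,0],[0.2,0,0,0,0]],
  ],
)

```text
t: 22.45
tcp_pos: [0.5849, 0.0544, 0.1036]
orientation: [149.7, -0.1, 77.6]
ft_force: [11.5, -0.6, -10.3]
grip_width: 0.0227
grasp_force: 22.5
```

```bash
python3 tod.py
```

```text
t22.45 [  -9.   50.  -11.  121.  130.   28. -155.] [0.58 0.05 0.1 ] z [ 0.49 -0.11 -0.86] err 0.5
deck xyz mm [-0.95  7.13 50.95] w 0.022685171905388428 F deck [  4.66   1.91 -14.56]
twist needed 0.003554193700043572
```

>>> step_arm(
  increments=[
    [[0.35,0,0,0,0],[0.5,0,0,0,0],[0.7,0,0,0,0],[0.7,0,0,0,0]],
  ],
)

```text
t: 22.85
tcp_pos: [0.5842, 0.0542, 0.1035]
orientation: [149.8, -0.1, 77.6]
ft_force: [-0.1, 0.3, 0.1]
grip_width: 0.0596
grasp_force: 0.0
```

>>> step_arm(
  increments=[
    [[0.7,0,0,-20,0],[0.7,0,0,-30,0],[0.7,-20,0,-20,0],[0.7,-25,0,0,0],[0.7,0,0,0,0]],
  ],
)

```text
t: 23.35
tcp_pos: [0.5396, 0.0148, 0.1644]
orientation: [149.8, -0.1, 77.4]
ft_force: [0.9, -0.6, -0.8]
grip_width: 0.0597
grasp_force: 0.0
```

```bash
python3 tod.py;python3 - <<'E'
from dk import *
import pickle
w=save("wrist","pics/w7.png");pickle.dump(w,open("c7.pkl","wb"))
s=save("scene","pics/s7.png")
h=cv2.cvtColor(w["img"],cv2.COLOR_RGB2HSV);m=cv2.inRange(h,(5,150,90),(17,255,255));m[:, :235]=0;m[:,285:]=0;m[270:]=0
k=max(cv2.findContours(m,cv2.RETR_EXTERNAL,cv2.CHAIN_APPROX_NONE)[0],key=cv2.contourArea);x,y,W,H=cv2.boundingRect(k);print(x,y,W,H)
print("+y z30",deck(w,x+W-1,y,.03),"-y z66",deck(w,x+3,y+H-1,.066),"x face z66",deck(w,x,y+H-8,.066))
A=np.hstack([cv2.resize(w["img"][0:280,200:360],None,fx=2,fy=2),cv2.resize(s["img"][190:283,220:300],None,fx=6,fy=6,interpolation=cv2.INTER_CUBIC)[:560]]) if True else 0
cv2.imwrite("pics/c7.png",A[:,:,::-1])
E
```

```text
t23.35 [  -5.   41.  -10.  128.  131.   25. -154.] [0.54 0.01 0.16] z [ 0.49 -0.11 -0.86] err 0.5
deck xyz mm [ -1.34 -41.4  121.29] w 0.059747038250284275 F deck [ 0.42 -0.36 -1.2 ]
twist needed 0.0012711712642618537
249 134 15 46
+y z30 [-14.61294308  17.01441492  30.        ] -y z66 [-19.49429974  -6.75133521  66.        ] x face z66 [-21.18033682  -2.53817287  66.        ]Traceback (most recent call last):
  File "<stdin>", line 8, in <module>
    return _nx.concatenate(arrs, 1, dtype=dtype, casting=casting)
           ~~~~~~~~~~~~~~~^^^^^^^^^^^^^^^^^^^^^^^^^^^^^^^^^^^^^^^
ValueError: all the input array dimensions except for the concatenation axis must match exactly, but along dimension 0, the array at index 0 has size 560 and the array at index 1 has size 558
```

Run:
```python
from dk import *
import pickle
for f in("c6.pkl","c7.pkl"):
    w=pickle.load(open(f,"rb"))
    h=cv2.cvtColor(w["img"],cv2.COLOR_RGB2HSV);m=cv2.inRange(h,(22,140,100),(33,255,255));m[130:]=0;m[:,:240]=0;m[:,330:]=0
    k=max(cv2.findContours(m,cv2.RETR_EXTERNAL,cv2.CHAIN_APPROX_NONE)[0],key=cv2.contourArea);r=cv2.minAreaRect(k);print(r)
    x,y,W,H=cv2.boundingRect(k);print([deck(w,u,v,.028).round(1) for u,v in((x,y+H/2),(x+W,y+H/2),(x+W/2,y),(x+W/2,y+H))])
    t=cv2.inRange(h,(5,150,90),(17,255,255));t[:130]=0;t[270:]=0;t[:,:235]=0;t[:,285:]=0
    k=max(cv2.findContours(t,cv2.RETR_EXTERNAL,cv2.CHAIN_APPROX_NONE)[0],key=cv2.contourArea);print("tab x low edge per row z66",[deck(w,k[:,0,0].min(),k[:,0,1].max()-d,.066)[0].round(1) for d in(5,10)],"bb",cv2.boundingRect(k))
    g=cv2.cvtColor(w["img"],cv2.COLOR_RGB2GRAY);x,y,W,H=cv2.boundingRect(k);print("gap profile",w["img"][y+H-8,x-2:x+40:2].tolist())
```

```text
((284.9999694824219, 62.99999237060547), (43.99999237060547, 45.99999237060547), 90.0)
[array([-15.7,  79. ,  28. ]), array([14.6, 79.1, 28. ]), array([-0.6, 94.1, 28. ]), array([-0.5, 63.9, 28. ])]
tab x low edge per row z66 [np.float64(-20.8), np.float64(-20.6)] bb (252, 201, 14, 58)
gap profile [[175, 181, 180], [153, 146, 139], [179, 84, 22], [192, 90, 18], [192, 89, 16], [186, 88, 20], [140, 66, 24], [38, 65, 118], [33, 68, 128], [32, 68, 129], [33, 68, 127], [33, 66, 123], [33, 61, 114], [25, 32, 46], [29, 30, 37], [27, 30, 35], [23, 25, 33], [27, 28, 35], [21, 23, 29], [28, 29, 36], [27, 30, 36]]
((283.5, 44.5), (41.0, 43.0), 90.0)
[array([-15.3,  79.1,  28. ]), array([14.5, 79.3, 28. ]), array([-0.4, 94.4, 28. ]), array([-0.4, 64.1, 28. ])]
tab x low edge per row z66 [np.float64(-21.2), np.float64(-21.1)] bb (249, 134, 15, 46)
gap profile [[30, 68, 127], [43, 63, 118], [155, 70, 16], [204, 94, 11], [216, 100, 7], [219, 104, 8], [205, 97, 10], [107, 66, 69], [31, 67, 129], [32, 69, 129], [31, 66, 128], [31, 63, 116], [27, 59, 110], [28, 48, 85], [26, 27, 31], [26, 25, 33], [27, 30, 33], [25, 26, 33], [25, 27, 32], [24, 26, 30], [26, 27, 33]]
```

The tab is fully out, with the same gap to the black half as before. The clamp is at about 0.035, and the bottle is square and unmoved, so I'm handing in.

```bash
python3 -c "
from plant import *
print(sign_off())"
```

```text
the job is handed in; nothing more can be done
None
```

I laid the yellow bottle on its side on the cradle's rods, near the end stop, and moved the clamp to the next notch (about 0.035 m), where the tab sprang back out. I handed the job in at about 23 s of the 51 s. The final state was checked only by measurement (my 10 picture views were used up), and the hand-in returned no verdict.

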